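Nest the emptied work trays on the bench carousel

TASK

The four plywood work trays are empty and are to be put away as one nest. Turn the carousel until the large tray that stands on it is at the front, on your side; then set the other three trays into it one at a time, largest first, each sitting flat on the floor of the one before. The large tray stays in its place on the carousel, and the other things are left as they are.

Things in the scene. Friction and masses are not known exactly. Their poses are not given: they have to be found in the camera images.
- carousel_base: Fixed square steel plate under the carousel, 240 x 240 mm, screwed to the bench square to it; its position on the bench varies. Origin at its centre on the bench, which is on the carousel's axis; its -x axis points to the front, towards the robot. Fixed things round about, out of the way: a grinder 240 mm tall beyond x = 0.82 m, other equipment more than 0.55 m to the left and right, and a low whetstone (36 mm high) between the robot and the carousel, nearer than x = 0.34 m.
- carousel (a joint): Angle of the carousel, rad, anticlockwise seen from above, 0 at the start wherever it then stands. It turns freely both ways and more than once round, against a light drag of 0.12 N m (about 1 N at a peg), and stays where it is left. It is a round green table of 360 mm diameter, 16 mm thick, with a black rubber top at 30 mm above the bench.
- station (a point): Point on the carousel's top, 60 mm from its axis, over which the large tray stands (at most 4 mm off). The direction from the axis to this point is where the large tray is. The large tray is at the front when this point lies towards -x from the axis.
- peg0 (a point): Top centre of a hand peg of the carousel: an upright dark-wood cylinder of 18 mm diameter, 45 mm tall, 155 mm from the axis near the rim, its top 75 mm above the bench (steel collar of 24 mm diameter, 4 mm high, at its foot). This one stands opposite the station.
- peg1 (a point): Top centre of a second such peg, 60 degrees clockwise (from above) of the station.
- peg2 (a point): Top centre of a third such peg, 60 degrees anticlockwise of the station.
- tray_large: Largest tray, 186 x 152 mm, 44 mm tall; stands loose on the carousel, its length across the radius, among other things. Plain birch plywood, open on top, 9 mm walls and 9 mm floor, square corners. Origin at the centre of its underside, x along its length, z up; a half turn about z makes no difference.
- tray_second: Second tray, 154 x 120 mm, 50 mm tall, somewhere on the bench, about 0.26 kg. It goes into the large tray with 7 mm to spare on every side, and its rim then stands 15 mm above the large tray's. Plain birch plywood, open on top, 9 mm walls and 9 mm floor, square corners. Origin at the centre of its underside, x along its length, z up; a half turn about z makes no difference.
- tray_third: Third tray, 122 x 88 mm, 56 mm tall, somewhere on the bench, about 0.19 kg. It goes into the second with 7 mm to spare on every side and then stands 15 mm above its rim. Plain birch plywood, open on top, 9 mm walls and 9 mm floor, square corners. Origin at the centre of its underside, x along its length, z up; a half turn about z makes no difference.
- tray_small: Smallest tray, 90 x 56 mm, 62 mm tall, somewhere on the bench, about 0.12 kg. It goes into the third with 7 mm to spare on every side and then stands 15 mm above its rim. Plain birch plywood, open on top, 9 mm walls and 9 mm floor, square corners. Origin at the centre of its underside, x along its length, z up; a half turn about z makes no difference.
- paste_tin: Bystander on the carousel: round tin, 75 mm diameter, 45 mm tall. Origin at the centre of its underside. It turns with the carousel.
- compound_bar: Bystander on the carousel: white bar of polishing compound with a paper sleeve, 95 x 43 x 37 mm. Origin at the centre of its underside, x along its length. It turns with the carousel.
- spare_wheel: Bystander: white grinding wheel lying flat, 150 mm diameter, 25 mm thick, red centre. Origin at the centre of its underside.
- knife_a: Bystander: paring knife with a dark red handle, lying flat on the bench near the carousel, 195 mm long, 19 mm wide, 14 mm high; reaches 100 mm behind its origin (handle) and 95 mm ahead of it along x (blade).
- knife_b: Bystander: a second such knife.
- oil_bottle: Bystander: upright grey bottle, 56 mm diameter, 170 mm tall. Origin at the centre of its underside.
- brush_can: Bystander: steel can, 68 mm diameter, 95 mm tall, with brushes standing in it up to 180 mm above the bench and leaning out to 40 mm from its axis. Origin at the centre of its underside.

How it is judged (in metres and radians):
On the way, in this order (a step that is already met when the one before it is completed fails the run):
1. The carousel has been turned so that the large tray, in its place on it, is at the front, and stands still (y of tray_large in the frame of carousel_base between -0.024 and 0.024 m and x of tray_large in the frame of carousel_base below -0.03 m and horizontal distance between tray_large and station below 0.025 m and velocity of joint carousel between -0.05 and 0.05 rad/s), for 0.2 s.
2. The second tray sits flat on the floor of the large one (horizontal distance between tray_second and tray_large below 0.014 m and z of tray_second in the frame of tray_large between 0.005 and 0.013 m and angle between tray_second's own z axis and vertical below 0.06 rad and linear speed of tray_second below 0.02 m/s), for 0.2 s.
3. The third tray sits flat on the floor of the second, which is in the large one (horizontal distance between tray_second and tray_large below 0.014 m and z of tray_second in the frame of tray_large between 0.005 and 0.013 m and angle between each of tray_second, tray_third's own z axis and vertical below 0.06 rad and horizontal distance between tray_third and tray_second below 0.014 m and z of tray_third in the frame of tray_second between 0.005 and 0.013 m and linear speed of tray_third below 0.02 m/s), for 0.2 s.
4. The smallest tray sits flat on the floor of the third, the others in their places (horizontal distance between tray_second and tray_large below 0.014 m and z of tray_second in the frame of tray_large between 0.005 and 0.013 m and angle between each of tray_second, tray_third, tray_small's own z axis and vertical below 0.06 rad and horizontal distance between tray_third and tray_second below 0.014 m and z of tray_third in the frame of tray_second between 0.005 and 0.013 m and horizontal distance between tray_small and tray_third below 0.014 m and z of tray_small in the frame of tray_third between 0.005 and 0.013 m and linear speed of tray_small below 0.02 m/s), for 0.2 s.
At the end, for the whole second after the job is handed in: Large tray within 25 mm of its station, over 30 mm before the axis and within 24 mm sideways; second tray in the large, third in the second, smallest in the third, each centred within 14 mm, 5 to 13 mm above the underside of the one around it, level within 0.06 rad, at rest (all of step 4 and y of tray_large in the frame of carousel_base between -0.024 and 0.024 m and x of tray_large in the frame of carousel_base below -0.03 m and horizontal distance between tray_large and station below 0.025 m and angle between tray_large's own z axis and vertical below 0.06 rad and linear speed of each of tray_large, tray_second, tray_third below 0.02 m/s); the robot touches nothing.
It fails at once if A thing standing on the bench (wheel, knife, bottle, brush can) is moved more than 30 mm or tipped (distance of any of spare_wheel, knife_a, knife_b, oil_bottle, brush_can from where it was at the start of the episode above 0.03 m or angle between any of spare_wheel, knife_a, knife_b, oil_bottle, brush_can's own z axis and vertical above 0.3 rad).
It fails at once if The tin or the bar of compound on the carousel is tipped over or knocked off it (angle between any of paste_tin, compound_bar's own z axis and vertical above 0.4 rad or height (world z) of any of paste_tin, compound_bar below 0.02 m).
It fails at once if The large tray is lifted off the carousel or shifted more than 35 mm from its station (horizontal distance between tray_large and station above 0.035 m or height (world z) of tray_large above 0.05 m).
It also fails if it takes over 72 s, if anything falls off the work surface, if the arm or the gripper's body presses on something with over 40 N, if the wrist force passes 120 N, or if a joint passes its speed limit or range.

ROBOT

A 6-joint arm with a two-finger parallel gripper is mounted at the origin on the work surface. World frame = base frame: x ahead of the robot, y to its left, z up, the work surface at z = 0. Lengths are in m, angles in degrees, forces in N, time in s.
With the tool pointing down it reaches from about 0.25 to 0.725 m from the base axis. Payload 9.7 kg.
Tool frame: the origin (TCP) lies at the very end of the fingers, on their centre line; the grasp point (between the pads) lies 19 mm behind it; z points along the fingers, y is the line along which they close (so a half turn about z gives the same grasp; the last joint's range is limited). The gripper opens to 85 mm and grips with 20 to 120 N. Pads are 22 mm wide; open, the fingers measure 114 mm over their backs; the gripper's body (76 mm by 85 mm) begins 54 mm behind the grasp point. The pads swing forward as they close: fully open they stand 13 mm farther back than shut.
Start: joints at [77.006, 4.979, 10.078, 95.1, 0, 90], TCP at [0.124, 0.536, 0.231] pointing down, gripper open.
Joint ranges: [-179.16, 179.16], [-48.56, 103.87], [-65.8, 70.77], [-126.05, 130.52], [-82.76, 87.17], [-180, 180]. Speed limits (degrees/s): [127.2, 127.2, 147.25, 180, 180, 180].

INTERFACE

Orientations are given as [roll, pitch, yaw] about the fixed x, y, z axes, in that order (R = Rz(yaw) Ry(pitch) Rx(roll)).
In Python, from workcell import bot gives the robot as it stands.
- The arm moves only by the tool arm_command, never from a script. Its argument "series" is a list of rows, each a list of 4 numbers: the shift along the tool's x, y, z in m, then the turn about the tool's z in rad. A call has exactly 5 rows; each row is the pose to reach, as a shift and turn from the pose commanded when the call began, along the tool's axes at that moment; what a row does not reach only later rows make up. A row lasts 1/10 s, in which the tool goes at most 50 mm and 8.59 degrees, less where a joint would pass 70% of its speed; a pose out of reach is approached as far as the arm can. A call with a gripper value outside its range is refused whole. "hand" is the finger opening in m, from 0 to 0.0854, set as the call begins (left out, the last holds). The fingers move at their own pace and stop on an object; "grip_force" is the grip in N (left out, the last holds). Time passes only in rows, so rows that repeat a pose let the fingers close, or fill a call up. It gives the time, the measured TCP pose, the force, the opening and the grip force at its end, in the units of the state.
- bot.get_obs(): the state, without advancing time (a new reading comes with each control period).
- bot.camera(name): name is "scene" or "side" or "wrist"; returns a dict with "color" (420x560x3 uint8, blue, green, red), "camera_matrix" (3x3 intrinsics, pixels), "xyz" and "orientation" of the camera in the world; the wrist camera has in their place "T_tool_cam" (4x4, takes a point from camera to tool coordinates, whose origin is the TCP and whose axes are the flange's). Camera axes: x right, y up, looking along -z (the intrinsics and any distortion apply to the point x, -y, -z); pixel columns grow to the right and rows downward; lengths in m; the calibration is good to about 2 mm. A picture is of the moment at which its call begins: read the wrist's pose just before it. There is no depth.
- bot.job_done(): hands the job in; it is judged then, once.
Trained networks look in the newest picture that a camera, given by its name, has taken for a name from the list of things; names that differ only in an ending like _2 or _b are one class to them, and where a whole thing is asked for, a point or a joint stands for the part that bears it (a point fixed in the world has none). Each returns a list of dicts, best first, with "confidence" (0 to 1); they miss things now and then, are a little off and sometimes report something else, mostly with a low value. They report only what shows in the picture. A call takes as long as a camera call.
- bot.find_in(camera, target): "location" ([column, row] in pixels, amid what is visible of it).
- bot.mark_of(camera, target): "location" ([column, row] in pixels: a listed point, or the origin of a listed thing).
The state is a dict: "time": time; "q": joint angles; "qd": joint speeds; "joint_efforts": joint torques, N m; "ee_pos": TCP position; "tcp_rot": TCP orientation; "wrist_force": force on the tool from outside, world axes, zero at the start; "torque": the same for the moment, N m; "opening": finger opening in m; "grasp_force": force on a finger pad.
Only numpy, scipy, OpenCV 4.12 (cv2) and the standard library are available. Lean on these libraries where they do the work, as an engineer would, in place of code of your own. Each camera call takes 0.05 s, during which the arm holds its last target. There are 200 camera calls.

## Working session

There is one attempt and no reset: what is moved stays moved. The work goes in short steps, Python scripts to look and compute and a tool call to move; the robot and the scene stay as the last step left them, time stands still between calls to the robot, and variables do not carry over. Pictures are saved under pics/ and viewed, at most 10 in all, crops included, and the job is handed in when it is done.

Besides the shell and the picture viewer there is one more tool, called after ">>>" by a JSON object that holds its "api" and its "payload", one argument or row to a line. arm_command: Moves the arm, as the interface text tells. Its arguments: {"type":"object","properties":{"series":{"type":"array"},"hand":{"type":"number"},"grip_force":{"type":"number"}},"required":["series"]}

```bash
mkdir -p pics; ls; cat > look.py <<'E'
from workcell import bot
import cv2, numpy as np
E
python3 - <<'E'
from look import *
o=bot.get_obs(); print(o)
for c in ["scene","side"]:
    p=bot.camera(c); cv2.imwrite(f"pics/{c}0.png",p["color"]); print(c,p["camera_matrix"],p["xyz"],p["orientation"],p.keys())
    for t in ["tray_large","tray_second","tray_third","tray_small","peg0","station","carousel_base","paste_tin","compound_bar","spare_wheel","knife_a","oil_bottle","brush_can"]:
        print(t,[(np.round(d["location"]).tolist(),round(d["confidence"],2)) for d in bot.mark_of(c,t)][:4])
p=bot.camera("wrist"); print(p["T_tool_cam"],p["camera_matrix"]); cv2.imwrite("pics/wrist0.png",p["color"])
E
```

```text
pics
{'time': 0.0, 'q': array([7.70046639e+01, 5.01024543e+00, 1.00354091e+01, 9.50971418e+01,
       6.38182593e-05, 8.99994290e+01]), 'qd': array([ 0.07623031, -0.05011421, -0.1213392 ,  0.03755091, -0.0621997 ,
       -0.00791894]), 'joint_efforts': array([ 6.14519831e-05, -5.20388496e+01,  4.64806259e+01,  1.63683062e-02,
       -4.38939799e-05, -6.66368933e-06]), 'ee_pos': array([0.1236327, 0.5357124, 0.2305998]), 'tcp_rot': array([-1.79928022e+02, -6.45355298e-05,  1.67005235e+02]), 'wrist_force': array([-0.32557118,  0.24484336,  0.12642842]), 'torque': array([ 0.05031199, -0.01048194,  0.01080663]), 'grasp_force': 0.0, 'opening': 0.08549651107075833}
scene [[460.7610109    0.         277.15881378]
 [  0.         460.7610109  199.43055098]
 [  0.           0.           1.        ]] [1.37985577 0.26288682 1.01261236] [ 43.79284003   1.01875389 105.14998936] dict_keys(['color', 'camera_matrix', 'xyz', 'orientation'])
tray_large [([289.0, 232.0], 0.69), ([220.0, 198.0], 0.35)]
tray_second [([196.0, 159.0], 0.61), ([232.0, 238.0], 0.52)]
tray_third [([151.0, 209.0], 0.9)]
tray_sma
[... 895 characters left out ...]
]
carousel_base []
paste_tin [([320.0, 235.0], 0.84)]
compound_bar [([273.0, 234.0], 0.78), ([318.0, 232.0], 0.59)]
spare_wheel [([226.0, 175.0], 0.87), ([311.0, 320.0], 0.34)]
knife_a [([247.0, 195.0], 0.66), ([250.0, 269.0], 0.62)]
oil_bottle [([258.0, 142.0], 0.87)]
brush_can [([286.0, 365.0], 0.75)]
[[-7.30716095e-06  9.54436597e-01  2.98413776e-01  7.59444114e-02]
 [ 9.99999926e-01 -1.07986042e-04  3.69865601e-04 -7.53726563e-04]
 [ 3.85237788e-04  2.98413756e-01 -9.54436526e-01 -1.43029716e-01]
 [ 0.00000000e+00  0.00000000e+00  0.00000000e+00  1.00000000e+00]] [[354.41865777   0.         278.63022556]
 [  0.         354.41865777 208.97336453]
 [  0.           0.           1.        ]]
```

View pics/scene0.png

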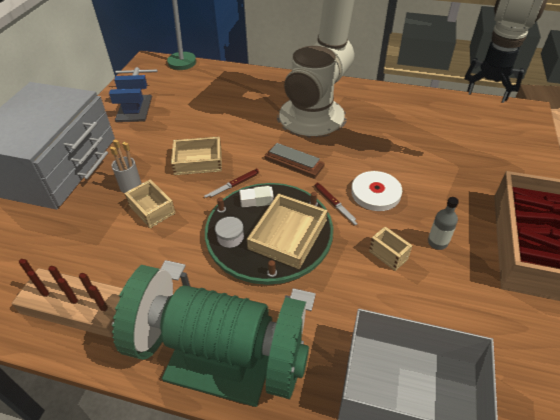

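View pics/side0.png

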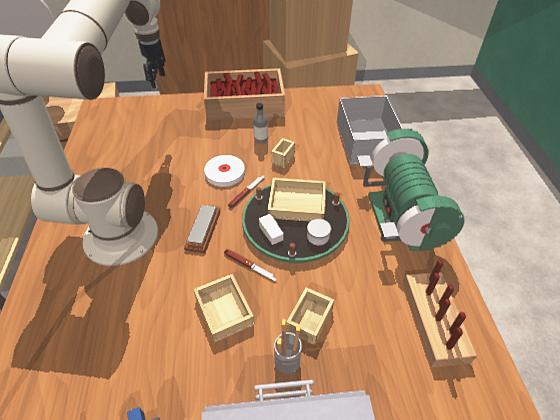

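The scene view shows the large tray at (289,230) on the green carousel, with pegs at (274,261), (218,196) and (314,192). The second tray is at (196,156), the third at (150,205) and the small one at (391,248). In the side view they are at (297,200), (224,305), (311,315) and (284,153); the second tray is undetected there.

```bash
cat > look.py <<'E'
from workcell import bot
import cv2, numpy as np
from scipy.spatial.transform import Rotation as R
def cam(name, save=None):
    """take picture; returns (K, Rwc, pos, img)"""
    o=bot.get_obs(); p=bot.camera(name)
    if name=="wrist":
        T=np.eye(4); T[:3,:3]=R.from_euler("xyz",o["tcp_rot"],degrees=True).as_matrix(); T[:3,3]=o["ee_pos"]
        T=T@p["T_tool_cam"]; Rw,c=T[:3,:3],T[:3,3]
    else: Rw,c=R.from_euler("xyz",p["orientation"],degrees=True).as_matrix(),np.array(p["xyz"])
    if save: cv2.imwrite("pics/"+save,p["color"])
    return np.array(p["camera_matrix"]),Rw,c,p["color"]
def ray(C,uv):
    K,Rw,c=C[:3]; d=np.linalg.inv(K)@[uv[0],uv[1],1]; d=Rw@(d*[1,-1,-1]); return d/np.linalg.norm(d)
def onplane(C,uv,z):
    d=ray(C,uv); return C[2]+d*(z-C[2][2])/d[2]
def tri(Cs,uvs):
    A=np.zeros((3,3));b=np.zeros(3)
    D=[ray(C,u) for C,u in zip(Cs,uvs)]
    for C,d in zip(Cs,D):
        P=np.eye(3)-np.outer(d,d);A+=P;b+=P@C[2]
    x=np.linalg.solve(A,b)
    return x,max(np.linalg.norm((np.eye(3)-np.outer(d,d))@(x-C[2])) for C,d in zip(Cs,D))
def proj(C,X):
    v=(C[0]@((C[1].T@(np.asarray(X)-C[2]))*[1,-1,-1])); return v[:2]/v[2]
E
python3 - <<'E'
from look import *
np.set_printoptions(precision=3,suppress=True)
S=cam("scene");D=cam("side")
T={"pA":((274,261),(338,190)),"pB":((218,196),(289,246)),"pC":((314,192),(260,190)),"large":((289,232),(298,202)),"third":((151,209),(312,318)),"small":((388,256),(284,158)),"tin":((231,238),(320,235)),"bar":((256,200),(273,234)),"wheel":((374,190),(226,175)),"bottle":((439,245),(258,142)),"can":((130,185),(286,365))}
pts={}
for k,v in T.items():
    x,e=tri((S,D),v); pts[k]=x; print(k,x,round(e,4))
a,b,c=[pts[k][:2] for k in("pA","pB","pC")]
M=np.array([2*(b-a),2*(c-a)]); o=np.linalg.solve(M,[b@b-a@a,c@c-a@a]); print("axis",o,[np.linalg.norm(p-o) for p in(a,b,c)],[np.degrees(np.arctan2(*(p-o)[::-1])) for p in(a,b,c)])
print("second", onplane(S,(196,159),0)); 
for n,uv in (("sec scene ",[(173,141),(219,139),(221,155),(172,160)]),("third",[(152,183),(173,203),(147,214),(126,197)])): print(n,[onplane(S,u,.05) for u in uv])
for k in("second",):print(onplane(D,(224,308),0.009))
E
```

```text
pA [0.733 0.061 0.085] 0.002
pB [ 0.544 -0.155  0.075] 0.0006
pC [0.468 0.103 0.073] 0.0065
large [0.597 0.064 0.038] 0.0035
third [ 0.586 -0.362  0.007] 0.0014
small [0.58  0.338 0.001] 0.0003
tin [ 0.651 -0.085  0.032] 0.0022
bar [ 0.499 -0.062  0.031] 0.0051
wheel [0.347 0.268 0.003] 0.0072
bottle [ 0.486  0.476 -0.022] 0.0011
can [ 0.498 -0.482 -0.006] 0.0029
axis [ 0.587 -0.002] [np.float64(0.15885471110414137), np.float64(0.15885471110414154), np.float64(0.1588547111041415)] [np.float64(23.380816377203683), np.float64(-105.76643700484539), np.float64(138.62770852310626)]
second [ 0.333 -0.32   0.   ]
sec scene  [array([ 0.319, -0.4  ,  0.05 ]), array([ 0.272, -0.255,  0.05 ]), array([ 0.347, -0.221,  0.05 ]), array([ 0.408, -0.364,  0.05 ])]
third [array([ 0.52 , -0.379,  0.05 ]), array([ 0.581, -0.283,  0.05 ]), array([ 0.639, -0.337,  0.05 ]), array([ 0.592, -0.427,  0.05 ])]
[ 0.34  -0.308  0.009]
```

View pics/wrist0.png

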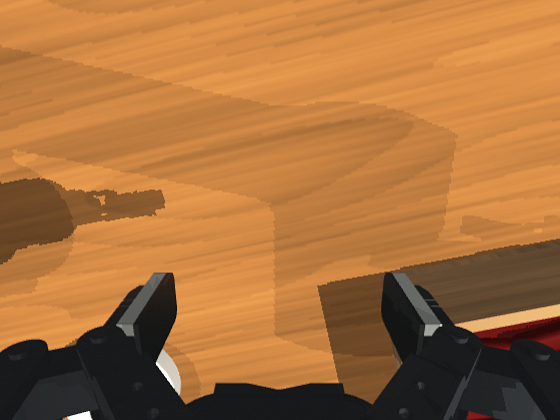

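Peg fit: axis about (0.587, -0.002), peg radii about 0.159 (0.155 expected), and the station at about 79°. That calls for a turn of about +101°. The wrist picture shows only bare bench and the fingers. Next I'll go above the carousel for a close look.

```bash
cat > plan.py <<'E'
"""plan.py x y z yaw [x y z yaw ...]: numbers for arm_command from the present pose through waypoints (tool down)"""
import sys, math, json
from workcell import bot
import numpy as np
def plan(wps, v=.045, w=8.0, start=None):
    if start is None:
        o=bot.get_obs(); start=[*o["ee_pos"], o["tcp_rot"][2]]
        print("now",np.round(start,4),"t",round(o["time"],2),"F",np.round(o["wrist_force"],1),"op",round(o["opening"],4))
    p=np.array(start,float)
    for wp in wps:
        t=np.array(wp,float); d=t-p; d[3]=(d[3]+180)%360-180 if abs(d[3])>180 else d[3]
        n=max(1,math.ceil(max(np.linalg.norm(d[:3])/v,abs(d[3])/w)/5))
        for k in range(n):
            a=math.radians(p[3]); s=d/n
            R=np.array([[math.cos(a),math.sin(a)],[math.sin(a),-math.cos(a)]])  # columns: tool x, tool y in world
            l=R.T@s[:2]
            print(json.dumps([[round(float(x)*f/5,4) for x in (l[0],l[1],-s[2],-math.radians(s[3]))] for f in range(1,6)]))
            p=p+s
        print("-> ",np.round(p,4))
if __name__=="__main__":
    a=[float(x) for x in sys.argv[1:]]; plan([a[i:i+4] for i in range(0,len(a),4)])
E
python3 plan.py 0.55 0.03 0.28 -41
```

```text
now [1.237000e-01 5.359000e-01 2.313000e-01 1.670048e+02] t 1.55 F [ 0.3 -0.1 -0.7] op 0.0856
[[-0.0265, -0.0199, -0.0024, -0.1326], [-0.0529, -0.0397, -0.0049, -0.2653], [-0.0794, -0.0596, -0.0073, -0.3979], [-0.1058, -0.0794, -0.0097, -0.5306], [-0.1323, -0.0993, -0.0122, -0.6632]]
[[-0.0086, -0.0319, -0.0024, -0.1326], [-0.0173, -0.0639, -0.0049, -0.2653], [-0.0259, -0.0958, -0.0073, -0.3979], [-0.0345, -0.1277, -0.0097, -0.5306], [-0.0431, -0.1597, -0.0122, -0.6632]]
[[0.0129, -0.0305, -0.0024, -0.1326], [0.0257, -0.061, -0.0049, -0.2653], [0.0386, -0.0914, -0.0073, -0.3979], [0.0514, -0.1219, -0.0097, -0.5306], [0.0643, -0.1524, -0.0122, -0.6632]]
[[0.0289, -0.0161, -0.0024, -0.1326], [0.0578, -0.0322, -0.0049, -0.2653], [0.0867, -0.0483, -0.0073, -0.3979], [0.1156, -0.0644, -0.0097, -0.5306], [0.1445, -0.0805, -0.0122, -0.6632]]
->  [5.50e-01 3.00e-02 2.80e-01 3.19e+02]
```

```bash
sed -i 's/o\["tcp_rot"\]\[2\]\]/o["q"][0]+o["q"][5]]/; s/; d\[3\]=(d\[3\].*$//' plan.py; python3 plan.py 0.55 0.03 0.28 -41
```

```text
now [1.237000e-01 5.359000e-01 2.313000e-01 1.670029e+02] t 1.55 F [ 0.3 -0.1 -0.7] op 0.0856
[[-0.0176, -0.0132, -0.0016, 0.121], [-0.0353, -0.0265, -0.0032, 0.242], [-0.0529, -0.0397, -0.0049, 0.363], [-0.0706, -0.0529, -0.0065, 0.484], [-0.0882, -0.0662, -0.0081, 0.6051]]
[[-0.022, -0.0009, -0.0016, 0.121], [-0.0441, -0.0017, -0.0032, 0.242], [-0.0661, -0.0026, -0.0049, 0.363], [-0.0881, -0.0034, -0.0065, 0.484], [-0.1102, -0.0043, -0.0081, 0.6051]]
[[-0.0186, 0.0118, -0.0016, 0.121], [-0.0372, 0.0237, -0.0032, 0.242], [-0.0558, 0.0355, -0.0049, 0.363], [-0.0744, 0.0473, -0.0065, 0.484], [-0.093, 0.0592, -0.0081, 0.6051]]
[[-0.0086, 0.0203, -0.0016, 0.121], [-0.0171, 0.0406, -0.0032, 0.242], [-0.0257, 0.061, -0.0049, 0.363], [-0.0343, 0.0813, -0.0065, 0.484], [-0.0429, 0.1016, -0.0081, 0.6051]]
[[0.0045, 0.0216, -0.0016, 0.121], [0.009, 0.0432, -0.0032, 0.242], [0.0135, 0.0648, -0.0049, 0.363], [0.018, 0.0863, -0.0065, 0.484], [0.0225, 0.1079, -0.0081, 0.6051]]
[[0.016, 0.0152, -0.0016, 0.121], [0.032, 0.0304, -0.0032, 0.242], [0.048, 0.0456, -0.0049, 0.363], [0.0639, 0.0608, -0.0065, 0.484], [0.0799, 0.076, -0.0081, 0.6051]]
->  [ 5.5e-01  3.0e-02  2.8e-01 -4.1e+01]
```

>>> {"api": "arm_command", "payload": {
  "series": [
    [-0.018, -0.013, -0.002, 0.121],
    [-0.035, -0.026, -0.003, 0.242],
    [-0.053, -0.04, -0.005, 0.363],
    [-0.071, -0.053, -0.006, 0.484],
    [-0.088, -0.066, -0.008, 0.605]
  ],
  "hand": 0.04,
  "grip_force": 30
}}

```text
time: 2.05
ee_pos: [0.1951, 0.4511, 0.2393]
tcp_rot: [180.0, 0.0, 132.1]
wrist_force: [0.2, 0.7, -0.0]
opening: 0.0401
grasp_force: 0.0
```

>>> {"api": "arm_command", "payload": {
  "series": [
    [-0.022, -0.001, -0.002, 0.121],
    [-0.044, -0.002, -0.003, 0.242],
    [-0.066, -0.003, -0.005, 0.363],
    [-0.088, -0.003, -0.006, 0.484],
    [-0.11, -0.004, -0.008, 0.605]
  ]
}}

```text
time: 2.55
ee_pos: [0.2662, 0.3671, 0.2473]
tcp_rot: [180.0, -0.0, 97.4]
wrist_force: [-0.6, -1.4, 0.1]
opening: 0.0402
grasp_force: 0.0
```

>>> {"api": "arm_command", "payload": {
  "series": [
    [-0.019, 0.012, -0.002, 0.121],
    [-0.037, 0.024, -0.003, 0.242],
    [-0.056, 0.035, -0.005, 0.363],
    [-0.074, 0.047, -0.006, 0.484],
    [-0.093, 0.059, -0.008, 0.605]
  ]
}}

```text
time: 3.05
ee_pos: [0.3371, 0.2828, 0.2554]
tcp_rot: [180.0, -0.0, 62.7]
wrist_force: [0.5, -0.1, -0.3]
opening: 0.04
grasp_force: 0.0
```

>>> {"api": "arm_command", "payload": {
  "series": [
    [-0.009, 0.02, -0.002, 0.121],
    [-0.017, 0.041, -0.003, 0.242],
    [-0.026, 0.061, -0.005, 0.363],
    [-0.034, 0.081, -0.006, 0.484],
    [-0.043, 0.102, -0.008, 0.605]
  ]
}}

```text
time: 3.55
ee_pos: [0.4085, 0.1982, 0.2634]
tcp_rot: [-180.0, -0.0, 28.1]
wrist_force: [1.0, -0.2, -0.6]
opening: 0.0403
grasp_force: 0.0
```

>>> {"api": "arm_command", "payload": {
  "series": [
    [0.004, 0.022, -0.002, 0.121],
    [0.009, 0.043, -0.003, 0.242],
    [0.014, 0.065, -0.005, 0.363],
    [0.018, 0.086, -0.006, 0.484],
    [0.022, 0.108, -0.008, 0.605]
  ]
}}

```text
time: 4.05
ee_pos: [0.4832, 0.0503, 0.2713]
tcp_rot: [-176.1, 0.3, 3.7]
wrist_force: [0.7, -0.2, 0.7]
opening: 0.0401
grasp_force: 0.0
```

>>> {"api": "arm_command", "payload": {
  "series": [
    [0.016, 0.015, -0.002, 0.121],
    [0.032, 0.03, -0.003, 0.242],
    [0.048, 0.046, -0.005, 0.363],
    [0.064, 0.061, -0.006, 0.484],
    [0.08, 0.076, -0.008, 0.605]
  ]
}}

```text
time: 4.55
ee_pos: [0.5465, -0.0933, 0.2737]
tcp_rot: [-171.2, 2.6, -14.1]
wrist_force: [-0.3, 0.3, 0.4]
opening: 0.0398
grasp_force: 0.0
```

```bash
python3 - <<'E'
from look import *
np.set_printoptions(precision=3,suppress=True)
C=cam("wrist","wrist1.png"); o=bot.get_obs(); print(o["time"],o["ee_pos"],o["tcp_rot"],o["q"])
for t in ["peg0","tray_large","carousel_base","station","paste_tin","compound_bar"]:
    for d in bot.mark_of("wrist",t): print(t,np.round(d["location"]),round(d["confidence"],2),onplane(C,d["location"],.075)[:2],onplane(C,d["location"],.03)[:2])
E
```

```text
4.6 [ 0.547 -0.096  0.273] [-171.228    2.649  -14.351] [-14.408   9.402  19.2   102.455   8.769 179.943]
peg0 [107.  10.] 0.95 [0.731 0.052] [0.746 0.078]
peg0 [156. 272.] 0.7 [0.468 0.107] [0.447 0.139]
peg0 [366. 152.] 0.63 [ 0.553 -0.149] [ 0.544 -0.15 ]
tray_large [169. 150.] 0.88 [0.597 0.04 ] [0.594 0.063]
tray_large [392. 239.] 0.69 [ 0.461 -0.158] [ 0.44  -0.161]
station [149. 277.] 0.69 [0.462 0.118] [0.441 0.152]
paste_tin [286.  68.] 0.66 [ 0.642 -0.094] [ 0.645 -0.089]
compound_bar [294. 214.] 0.96 [ 0.506 -0.068] [ 0.491 -0.059]
```

View pics/wrist1.png

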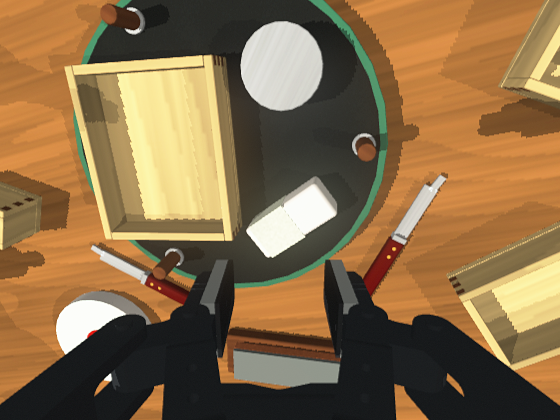

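The wrist camera shows the large tray at (155,150), peg2 at (168,262), peg0 at (365,150), the tin at (281,65) and the bar at (292,218). The second tray is at the right edge, near (520,300). Joint 6 ran to its limit, because yaw = q1 − q6 + 180. I'll turn back the other way.

>>> {"api": "arm_command", "payload": {
  "series": [
    [0, 0, 0, -0.12],
    [0, 0, 0, -0.24],
    [0, 0, 0, -0.36],
    [0, 0, 0, -0.48],
    [0, 0, 0, -0.6]
  ]
}}

```text
time: 5.4
ee_pos: [0.5458, -0.0909, 0.2744]
tcp_rot: [-171.4, -2.9, 20.4]
wrist_force: [-0.2, 0.7, -0.2]
opening: 0.0404
grasp_force: 0.0
```

```bash
sed -i 's/o\["q"\]\[0\]+o\["q"\]\[5\]\]/o["q"][0]-o["q"][5]+180]/' plan.py
python3 - <<'E'
from look import *
np.set_printoptions(precision=4,suppress=True)
o=bot.get_obs(); print(o["q"],o["tcp_rot"],o["ee_pos"])
a,b,c=np.array([[.732,.056],[.549,-.152],[.468,.105]])
from scipy.optimize import least_squares
def f(p):
    th=p[2]+np.array([-np.pi/3,np.pi,np.pi/3]); return np.concatenate([p[:2]+.155*np.array([np.cos(t),np.sin(t)])-q for t,q in zip(th,(a,b,c))])
r=least_squares(f,[.587,0,1.38]);print(r.x,np.degrees(r.x[2]),r.fun)
E
```

```text
[-13.9381   8.9978  18.9262 102.4749   8.7305 145.28  ] [-171.3655   -2.8573   20.3717] [ 0.5458 -0.0909  0.2744]
[0.583  0.003  1.3709] 78.54568603919601 [-0.002  -0.0037  0.0032  0.0031 -0.0012  0.0006]
```

Joint 6 saturating left the tool tilted about 9° towards +y. I'll make the planner tilt-aware, turn the carousel by caging peg2, and undo the tilt afterwards at the opposite limit of joint 6.

```bash
cat > plan.py <<'E'
"""plan.py [-s speed] x y z yaw ...: numbers for arm_command from the present pose through waypoints (any tilt kept); yaw unwrapped = q1-q6+180"""
import sys, math, json
from workcell import bot
import numpy as np
from scipy.spatial.transform import Rotation as Ro
def plan(wps, v=.045, w=8.0):
    o=bot.get_obs(); R=Ro.from_euler("xyz",o["tcp_rot"],degrees=True)
    y=o["tcp_rot"][2]; y+=360*round((o["q"][0]-o["q"][5]+180-y)/360)
    p=np.array([*o["ee_pos"],y]); z=R.apply([0,0,1])
    print("now",np.round(p,4),"z",np.round(z[:2],3),"q1,5,6",np.round(o["q"][[0,4,5]],1),"t",round(o["time"],2),"F",np.round(o["wrist_force"],1),"op",round(o["opening"],4))
    for wp in wps:
        d=np.array(wp,float)-p
        n=max(1,math.ceil(max(np.linalg.norm(d[:3])/v,abs(d[3])/w)/5-.02)); s=d/n
        for k in range(n):
            l=R.inv().apply(s[:3]); t=-math.radians(s[3])
            print(json.dumps([[round(float(x)*f/5,3) for x in (*l,t)] for f in range(1,6)]))
            R=R*Ro.from_rotvec([0,0,t])
        p=p+d; print("-> ",np.round(p,4))
if __name__=="__main__":
    a=sys.argv[1:]; v=.045
    if a[0]=="-s": v=float(a[1]); a=a[2:]
    a=[float(x) for x in a]; plan([a[i:i+4] for i in range(0,len(a),4)],v)
E
python3 plan.py .467 .106 .15 138.5 .467 .106 .043 138.5
```

```text
now [ 0.5458 -0.0909  0.2744 20.3717] z [-0.006  0.158] q1,5,6 [-13.9   8.7 145.3] t 5.4 F [-0.2  0.7 -0.2] op 0.0404
[[-0.001, -0.013, 0.01, -0.137], [-0.002, -0.025, 0.021, -0.275], [-0.002, -0.038, 0.031, -0.412], [-0.003, -0.051, 0.041, -0.55], [-0.004, -0.064, 0.051, -0.687]]
[[0.007, -0.01, 0.01, -0.137], [0.015, -0.021, 0.021, -0.275], [0.022, -0.031, 0.031, -0.412], [0.03, -0.041, 0.041, -0.55], [0.037, -0.052, 0.051, -0.687]]
[[0.012, -0.003, 0.01, -0.137], [0.025, -0.006, 0.021, -0.275], [0.037, -0.01, 0.031, -0.412], [0.049, -0.013, 0.041, -0.55], [0.062, -0.016, 0.051, -0.687]]
->  [4.670e-01 1.060e-01 1.500e-01 1.385e+02]
[[-0.002, -0.002, 0.021, -0.0], [-0.005, -0.005, 0.042, -0.0], [-0.007, -0.007, 0.063, -0.0], [-0.009, -0.01, 0.085, -0.0], [-0.012, -0.012, 0.106, -0.0]]
->  [4.670e-01 1.060e-01 4.300e-02 1.385e+02]
```

>>> {"api": "arm_command", "payload": {
  "series": [
    [-0.001, -0.013, 0.01, -0.137],
    [-0.002, -0.025, 0.021, -0.275],
    [-0.002, -0.038, 0.031, -0.412],
    [-0.003, -0.051, 0.041, -0.55],
    [-0.004, -0.064, 0.051, -0.687]
  ]
}}

```text
time: 5.9
ee_pos: [0.5193, -0.0245, 0.2331]
tcp_rot: [-175.1, -7.7, 59.7]
wrist_force: [-0.3, -0.2, 0.4]
opening: 0.0403
grasp_force: 0.0
```

>>> {"api": "arm_command", "payload": {
  "series": [
    [0.007, -0.01, 0.01, -0.137],
    [0.015, -0.021, 0.021, -0.275],
    [0.022, -0.031, 0.031, -0.412],
    [0.03, -0.041, 0.041, -0.55],
    [0.037, -0.052, 0.051, -0.687]
  ]
}}

```text
time: 6.4
ee_pos: [0.4929, 0.041, 0.1921]
tcp_rot: [178.8, -9.0, 99.4]
wrist_force: [0.1, 0.4, 0.5]
opening: 0.0401
grasp_force: 0.0
```

>>> {"api": "arm_command", "payload": {
  "series": [
    [0.012, -0.003, 0.01, -0.137],
    [0.025, -0.006, 0.021, -0.275],
    [0.037, -0.01, 0.031, -0.412],
    [0.049, -0.013, 0.041, -0.55],
    [0.062, -0.016, 0.051, -0.687]
  ]
}}

```text
time: 6.9
ee_pos: [0.467, 0.1069, 0.1512]
tcp_rot: [173.4, -6.2, 139.1]
wrist_force: [-0.3, -0.1, -0.4]
opening: 0.0399
grasp_force: 0.0
```

```bash
python3 - <<'E'
from look import *
np.set_printoptions(precision=3,suppress=True)
C=cam("wrist","wrist2.png")
for d in bot.mark_of("wrist","peg2"): print(np.round(d["location"]),round(d["confidence"],2),onplane(C,d["location"],.075)[:2])
print("expect",proj(C,[.467,.106,.075]))
E
python3 plan.py .467 .106 .043 138.5
```

```text
[259. 232.] 0.87 [0.464 0.104]
expect [265.098 232.626]
now [4.664000e-01 1.074000e-01 1.506000e-01 1.389654e+02] z [-0.008  0.158] q1,5,6 [ 7.6  9.1 49. ] t 7.0 F [-0.2  0.4 -0.1] op 0.04
[[-0.003, -0.003, 0.021, 0.002], [-0.005, -0.005, 0.042, 0.003], [-0.008, -0.008, 0.064, 0.005], [-0.011, -0.01, 0.085, 0.006], [-0.013, -0.013, 0.106, 0.008]]
->  [4.670e-01 1.060e-01 4.300e-02 1.385e+02]
```

>>> {"api": "arm_command", "payload": {
  "series": [
    [-0.002, -0.003, 0.021, 0],
    [-0.004, -0.005, 0.042, 0],
    [-0.007, -0.008, 0.064, 0],
    [-0.01, -0.01, 0.085, 0],
    [-0.012, -0.013, 0.106, 0]
  ]
}}

```text
time: 7.5
ee_pos: [0.4676, 0.105, 0.0435]
tcp_rot: [173.4, -6.3, 138.5]
wrist_force: [0.3, 0.9, -1.0]
opening: 0.0403
grasp_force: 0.0
```

>>> {"api": "arm_command", "payload": {
  "series": [
    [0, 0, 0, 0],
    [0, 0, 0, 0],
    [0, 0, 0, 0],
    [0, 0, 0, 0],
    [0, 0, 0, 0]
  ],
  "hand": 0.028
}}

```text
time: 8.0
ee_pos: [0.4679, 0.1051, 0.0445]
tcp_rot: [173.4, -6.3, 138.6]
wrist_force: [0.4, 0.6, -0.6]
opening: 0.0279
grasp_force: 0.0
```

```bash
python3 plan.py $(python3 -c "
import math
for k in range(1,8):
    a=math.radians(138.5+101.5*k/7); print(.582+.155*math.cos(a), .004+.155*math.sin(a), .043, math.degrees(a))")
```

```text
now [4.679000e-01 1.051000e-01 4.450000e-02 1.386374e+02] z [-0.005  0.158] q1,5,6 [ 7.3  9.1 49.1] t 8.0 F [ 0.4  0.6 -0.6] op 0.0279
[[-0.0, -0.008, -0.001, -0.05], [-0.001, -0.016, -0.001, -0.1], [-0.001, -0.023, -0.002, -0.15], [-0.002, -0.031, -0.003, -0.201], [-0.002, -0.039, -0.003, -0.251]]
->  [4.439e-01 7.440e-02 4.300e-02 1.530e+02]
[[-0.001, -0.008, -0.001, -0.051], [-0.002, -0.015, -0.002, -0.101], [-0.003, -0.023, -0.003, -0.152], [-0.004, -0.031, -0.005, -0.202], [-0.005, -0.038, -0.006, -0.253]]
->  [4.307e-01 3.750e-02 4.300e-02 1.675e+02]
[[-0.001, -0.008, -0.001, -0.051], [-0.002, -0.015, -0.002, -0.101], [-0.003, -0.023, -0.004, -0.152], [-0.004, -0.031, -0.005, -0.202], [-0.005, -0.038, -0.006, -0.253]]
->  [ 4.271e-01 -1.400e-03  4.300e-02  1.820e+02]
[[-0.001, -0.008, -0.001, -0.051], [-0.002, -0.015, -0.002, -0.101], [-0.003, -0.023, -0.004, -0.152], [-0.004, -0.031, -0.005, -0.202], [-0.005, -0.038, -0.006, -0.253]]
->  [ 4.334e-01 -4.000e-02  4.300e-02  1.965e+02]
[[-0.001, -0.008, -0.001, -0.051], [-0.002, -0.015, -0.002, -0.101], [-0.003, -0.023, -0.003, -0.152], [-0.004, -0.031, -0.005, -0.202], [-0.005, -0.038, -0.006, -0.253]]
->  [ 4.491e-01 -7.580e-02  4.300e-02  2.110e+02]
[[-0.001, -0.008, -0.001, -0.051], [-0.002, -0.015, -0.002, -0.101], [-0.003, -0.023, -0.003, -0.152], [-0.004, -0.031, -0.004, -0.202], [-0.005, -0.038, -0.005, -0.253]]
->  [ 4.734e-01 -1.066e-01  4.300e-02  2.255e+02]
[[-0.001, -0.008, -0.001, -0.051], [-0.002, -0.015, -0.002, -0.101], [-0.003, -0.023, -0.002, -0.152], [-0.004, -0.031, -0.003, -0.202], [-0.005, -0.039, -0.004, -0.253]]
->  [ 5.045e-01 -1.302e-01  4.300e-02  2.400e+02]
```

>>> {"api": "arm_command", "payload": {
  "series": [
    [0, -0.008, -0.001, -0.05],
    [-0.001, -0.016, -0.001, -0.1],
    [-0.001, -0.023, -0.002, -0.15],
    [-0.002, -0.031, -0.003, -0.2],
    [-0.002, -0.039, -0.003, -0.25]
  ]
}}

```text
time: 8.5
ee_pos: [0.4433, 0.0743, 0.0426]
tcp_rot: [172.0, -4.4, 153.0]
wrist_force: [0.3, 0.3, 0.8]
opening: 0.0281
grasp_force: 0.5
```

>>> {"api": "arm_command", "payload": {
  "series": [
    [-0.001, -0.008, -0.001, -0.051],
    [-0.002, -0.015, -0.002, -0.101],
    [-0.003, -0.023, -0.003, -0.152],
    [-0.004, -0.031, -0.005, -0.202],
    [-0.005, -0.038, -0.006, -0.253]
  ]
}}

```text
time: 9.0
ee_pos: [0.4302, 0.0377, 0.0428]
tcp_rot: [171.2, -2.3, 167.4]
wrist_force: [1.6, 0.6, -0.1]
opening: 0.0281
grasp_force: 0.7
```

>>> {"api": "arm_command", "payload": {
  "series": [
    [-0.001, -0.008, -0.001, -0.051],
    [-0.002, -0.015, -0.002, -0.101],
    [-0.003, -0.023, -0.004, -0.152],
    [-0.004, -0.031, -0.005, -0.202],
    [-0.005, -0.038, -0.006, -0.253]
  ]
}}

```text
time: 9.5
ee_pos: [0.4266, -0.001, 0.0427]
tcp_rot: [170.9, -0.0, -178.3]
wrist_force: [1.2, 1.9, 0.9]
opening: 0.0278
grasp_force: 0.7
```

>>> {"api": "arm_command", "payload": {
  "series": [
    [-0.001, -0.008, -0.001, -0.051],
    [-0.002, -0.015, -0.002, -0.101],
    [-0.003, -0.023, -0.004, -0.152],
    [-0.004, -0.031, -0.005, -0.202],
    [-0.005, -0.038, -0.006, -0.253]
  ]
}}

```text
time: 10.0
ee_pos: [0.4327, -0.0393, 0.0426]
tcp_rot: [171.2, 2.2, -164.0]
wrist_force: [1.2, 1.1, 1.3]
opening: 0.0281
grasp_force: 0.7
```

>>> {"api": "arm_command", "payload": {
  "series": [
    [-0.001, -0.008, -0.001, -0.051],
    [-0.002, -0.015, -0.002, -0.101],
    [-0.003, -0.023, -0.003, -0.152],
    [-0.004, -0.031, -0.005, -0.202],
    [-0.005, -0.038, -0.006, -0.253]
  ]
}}

```text
time: 10.5
ee_pos: [0.4481, -0.0749, 0.0428]
tcp_rot: [172.0, 4.3, -149.6]
wrist_force: [0.1, 1.7, -0.0]
opening: 0.0278
grasp_force: 0.7
```

>>> {"api": "arm_command", "payload": {
  "series": [
    [-0.001, -0.008, -0.001, -0.051],
    [-0.002, -0.015, -0.002, -0.101],
    [-0.003, -0.023, -0.003, -0.152],
    [-0.004, -0.031, -0.004, -0.202],
    [-0.005, -0.038, -0.005, -0.253]
  ]
}}

```text
time: 11.0
ee_pos: [0.4718, -0.1054, 0.0427]
tcp_rot: [173.3, 6.2, -135.2]
wrist_force: [-0.3, 1.5, 0.2]
opening: 0.0279
grasp_force: 0.7
```

>>> {"api": "arm_command", "payload": {
  "series": [
    [-0.001, -0.008, -0.001, -0.051],
    [-0.002, -0.015, -0.002, -0.101],
    [-0.003, -0.023, -0.002, -0.152],
    [-0.004, -0.031, -0.003, -0.202],
    [-0.005, -0.039, -0.004, -0.253]
  ]
}}

```text
time: 11.5
ee_pos: [0.5029, -0.1296, 0.0426]
tcp_rot: [175.1, 7.7, -120.6]
wrist_force: [-0.6, -0.1, 0.2]
opening: 0.0279
grasp_force: 0.4
```

```bash
python3 - <<'E'
from look import *
np.set_printoptions(precision=3,suppress=True)
S=cam("scene","scene3.png"); m={}
for t in ["peg0","tray_large"]: m[t]=bot.mark_of("scene",t)
for t in m:
  for d in m[t]: print(t,np.round(d["location"]),round(d["confidence"],2),onplane(S,d["location"],.075 if t=="peg0" else .03)[:2])
E
python3 plan.py .504 -.130 .26 245
```

```text
peg0 [327. 204.] 0.73 [0.498 0.151]
peg0 [233. 185.] 0.72 [ 0.49  -0.129]
peg0 [250. 256.] 0.56 [ 0.725 -0.003]
tray_large [274. 209.] 0.94 [0.513 0.002]
now [ 5.028000e-01 -1.297000e-01  4.240000e-02  2.391699e+02] z [-0.006  0.158] q1,5,6 [-19.1   8.5 -78.8] t 11.65 F [-0.1  0.2 -0.6] op 0.0278
[[-0.006, 0.003, -0.043, -0.02], [-0.012, 0.007, -0.086, -0.041], [-0.018, 0.01, -0.129, -0.061], [-0.023, 0.014, -0.172, -0.081], [-0.029, 0.017, -0.215, -0.102]]
->  [ 5.04e-01 -1.30e-01  2.60e-01  2.45e+02]
```

The carousel has turned. The large tray is now at about (0.513, 0.002), at the front. I'll lift clear, move towards the second tray and go to the −180 limit of joint 6.

>>> {"api": "arm_command", "payload": {
  "series": [
    [-0.004, 0.003, -0.034, 0],
    [-0.01, 0.006, -0.077, 0],
    [-0.016, 0.01, -0.12, 0],
    [-0.022, 0.014, -0.163, 0],
    [-0.028, 0.017, -0.213, 0]
  ],
  "hand": 0.036
}}

```text
time: 12.15
ee_pos: [0.5026, -0.1303, 0.2589]
tcp_rot: [175.0, 7.6, -120.8]
wrist_force: [0.8, 0.3, -0.3]
opening: 0.0359
grasp_force: 0.0
```

```bash
python3 plan.py .42 -.25 .26 324
```

```text
now [ 5.026000e-01 -1.303000e-01  2.589000e-01  2.391545e+02] z [-0.007  0.158] q1,5,6 [-19.2   8.5 -78.9] t 12.15 F [ 0.8  0.3 -0.3] op 0.0359
[[0.01, 0.001, -0.001, -0.099], [0.019, 0.002, -0.003, -0.197], [0.029, 0.002, -0.004, -0.296], [0.038, 0.003, -0.005, -0.395], [0.048, 0.004, -0.006, -0.494]]
[[0.008, 0.005, -0.001, -0.099], [0.016, 0.01, -0.003, -0.197], [0.024, 0.016, -0.004, -0.296], [0.032, 0.021, -0.005, -0.395], [0.04, 0.026, -0.006, -0.494]]
[[0.005, 0.008, -0.001, -0.099], [0.009, 0.017, -0.003, -0.197], [0.014, 0.025, -0.004, -0.296], [0.019, 0.034, -0.005, -0.395], [0.023, 0.042, -0.006, -0.494]]
->  [ 4.20e-01 -2.50e-01  2.60e-01  3.24e+02]
```

>>> {"api": "arm_command", "payload": {
  "series": [
    [0.01, 0.001, -0.001, -0.1],
    [0.019, 0.002, -0.003, -0.2],
    [0.029, 0.002, -0.004, -0.3],
    [0.038, 0.003, -0.005, -0.4],
    [0.048, 0.004, -0.006, -0.5]
  ]
}}

```text
time: 12.65
ee_pos: [0.4752, -0.1706, 0.2575]
tcp_rot: [179.4, 9.1, -91.7]
wrist_force: [-0.4, 0.2, 0.4]
opening: 0.0359
grasp_force: 0.0
```

>>> {"api": "arm_command", "payload": {
  "series": [
    [0.008, 0.005, -0.001, -0.1],
    [0.016, 0.01, -0.003, -0.2],
    [0.024, 0.016, -0.004, -0.3],
    [0.032, 0.021, -0.005, -0.4],
    [0.04, 0.026, -0.006, -0.5]
  ]
}}

```text
time: 13.15
ee_pos: [0.448, -0.2103, 0.2573]
tcp_rot: [-176.2, 8.3, -62.7]
wrist_force: [-1.0, -0.2, 0.0]
opening: 0.0362
grasp_force: 0.0
```

>>> {"api": "arm_command", "payload": {
  "series": [
    [0.005, 0.008, -0.001, -0.1],
    [0.009, 0.017, -0.003, -0.2],
    [0.014, 0.025, -0.004, -0.3],
    [0.019, 0.034, -0.005, -0.4],
    [0.023, 0.042, -0.006, -0.5]
  ]
}}

```text
time: 13.65
ee_pos: [0.423, -0.2474, 0.2571]
tcp_rot: [-172.9, 5.4, -34.4]
wrist_force: [0.3, -0.9, -0.0]
opening: 0.036
grasp_force: 0.0
```

>>> {"api": "arm_command", "payload": {
  "series": [
    [0, 0, 0, -0.05],
    [0, 0, 0, -0.13],
    [0, 0, 0, -0.21],
    [0, 0, 0, -0.29],
    [0, 0, 0, -0.37]
  ]
}}

```text
time: 14.15
ee_pos: [0.4599, -0.1591, 0.257]
tcp_rot: [-175.6, 3.0, -21.8]
wrist_force: [0.4, -0.5, 0.4]
opening: 0.0358
grasp_force: 0.0
```

```bash
python3 plan.py .42 -.25 .26 324
```

```text
now [ 4.599000e-01 -1.591000e-01  2.570000e-01  3.381962e+02] z [-0.019  0.09 ] q1,5,6 [ -21.6    4.4 -179.8] t 14.15 F [ 0.4 -0.5  0.4] op 0.0358
[[-0.001, 0.02, -0.002, 0.05], [-0.001, 0.039, -0.004, 0.099], [-0.002, 0.059, -0.006, 0.149], [-0.003, 0.079, -0.008, 0.198], [-0.003, 0.099, -0.01, 0.248]]
->  [ 4.20e-01 -2.50e-01  2.60e-01  3.24e+02]
```

>>> {"api": "arm_command", "payload": {
  "series": [
    [0, 0, 0, -0.07],
    [0, 0, 0, -0.14],
    [0, 0, 0, -0.21],
    [0, 0, 0, -0.28],
    [0, 0, 0, -0.35]
  ]
}}

```text
time: 14.65
ee_pos: [0.4755, -0.0652, 0.2569]
tcp_rot: [-178.6, 1.5, -8.8]
wrist_force: [0.7, 0.0, -0.6]
opening: 0.0361
grasp_force: 0.0
```

```bash
python3 plan.py .42 -.25 .26 324
```

```text
now [ 4.755000e-01 -6.520000e-02  2.569000e-01  3.511634e+02] z [-0.023  0.029] q1,5,6 [  -8.7    1.4 -179.8] t 14.65 F [ 0.7  0.  -0.6] op 0.0361
[[-0.005, 0.038, -0.001, 0.095], [-0.011, 0.076, -0.003, 0.19], [-0.016, 0.115, -0.004, 0.284], [-0.021, 0.153, -0.006, 0.379], [-0.027, 0.191, -0.007, 0.474]]
->  [ 4.20e-01 -2.50e-01  2.60e-01  3.24e+02]
```

>>> {"api": "arm_command", "payload": {
  "series": [
    [0, 0, 0, -0.04],
    [0, 0, 0, -0.08],
    [0, 0, 0, -0.12],
    [0, 0, 0, -0.16],
    [0, 0, 0, -0.16]
  ]
}}

```text
time: 15.15
ee_pos: [0.4779, -0.0239, 0.2567]
tcp_rot: [179.8, 1.4, -2.8]
wrist_force: [-0.3, -0.3, 0.4]
opening: 0.036
grasp_force: 0.0
```

```bash
python3 - <<'E'
from look import *
np.set_printoptions(precision=3,suppress=True)
C=cam("wrist","wrist4.png")
for d in bot.mark_of("wrist","tray_large"): print(np.round(d["location"]),round(d["confidence"],2),onplane(C,d["location"],.03)[:2])
np.save("C4.npy",np.array([*C[0].flat,*C[1].flat,*C[2]]))
E
python3 plan.py .34 -.31 .26 300
```

```text
[249. 128.] 0.8 [0.521 0.003]
now [ 4.779000e-01 -2.480000e-02  2.567000e-01  3.570729e+02] z [-0.024 -0.002] q1,5,6 [  -2.9   -0.2 -179.9] t 15.25 F [0.2 0.  0. ] op 0.036
[[-0.012, 0.029, 0.0, 0.1], [-0.025, 0.058, 0.0, 0.199], [-0.037, 0.088, 0.0, 0.299], [-0.049, 0.117, 0.0, 0.398], [-0.062, 0.146, 0.0, 0.498]]
[[0.003, 0.032, 0.0, 0.1], [0.006, 0.063, 0.0, 0.199], [0.009, 0.095, 0.0, 0.299], [0.012, 0.126, 0.0, 0.398], [0.016, 0.158, 0.0, 0.498]]
->  [ 3.4e-01 -3.1e-01  2.6e-01  3.0e+02]
```

View pics/wrist4.png

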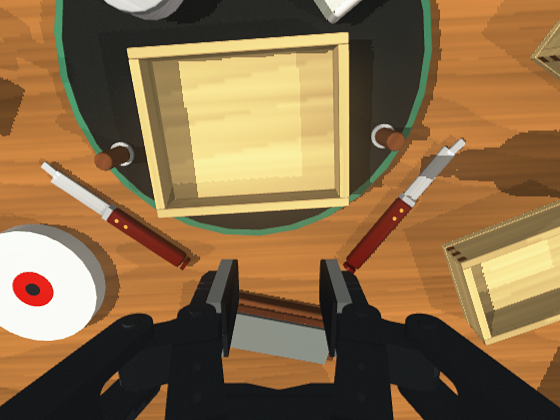

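The wrist view shows the large tray with its outer rim corners at (127,48), (349,33), (349,206) and (158,217). The fingers are at (220,300) and (335,300), and part of the second tray shows at right, near (500,270). The tilt is down to 1.4°. I'll fit the large tray and move to look at the second.

```bash
cat > fit.py <<'E'
from look import *
from scipy.optimize import least_squares
SZ={"large":(.186,.152,.044),"second":(.154,.120,.050),"third":(.122,.088,.056),"small":(.090,.056,.062)}
def corners(p,L,W):
    c,s=np.cos(p[3]),np.sin(p[3])
    return np.array([[p[0]+c*a*L/2-s*b*W/2,p[1]+s*a*L/2+c*b*W/2,p[2]] for a,b in((1,1),(1,-1),(-1,-1),(-1,1))])
def fit(C,uv,name,z=None,p0=None):
    """rim pose (x,y,z_rim,yaw deg of length) from the outer rim corners in order round; free height unless z given"""
    uv=np.array(uv,float); L,W,_=SZ[name]; best=None
    x0=np.mean([onplane(C,u,z or .06) for u in uv],0)
    for k in range(8):
      for rev in (0,1):
        q=np.roll(uv[::-1] if rev else uv,k%4,0)
        for th in (np.arange(4)*np.pi/4):
            f=lambda p:np.concatenate([proj(C,c)-u for c,u in zip(corners((p[0],p[1],z if z else p[2],p[-1]),L,W),q)])
            r=least_squares(f,[x0[0],x0[1],.06,th])
            if best is None or r.cost<best.cost: best=r
    p=best.x; yaw=np.degrees(p[-1])%180
    return np.round([p[0],p[1],z if z else p[2]],4),round(yaw,2),"px err",np.round(np.abs(best.fun).max(),1)
def load(f):
    a=np.load(f); return a[:9].reshape(3,3),a[9:18].reshape(3,3),a[18:]
def save(C,f): np.save(f,np.array([*C[0].flat,*C[1].flat,*C[2]]))
E
python3 - <<'E'
from fit import *
C=load("C4.npy"); uv=[(127,48),(349,33),(349,206),(158,217)]
print(fit(C,uv,"large"),fit(C,uv,"large",.074))
E
python3 plan.py .31 -.24 .25 291
```

```text
(array([0.5215, 0.0022, 0.072 ]), np.float64(90.72), 'px err', np.float64(0.4)) (array([0.5216, 0.002 , 0.074 ]), np.float64(90.72), 'px err', np.float64(1.1))
now [ 4.779000e-01 -2.480000e-02  2.567000e-01  3.570729e+02] z [-0.024 -0.002] q1,5,6 [  -2.9   -0.2 -179.9] t 15.25 F [0.2 0.  0. ] op 0.036
[[-0.016, 0.022, 0.001, 0.115], [-0.031, 0.045, 0.002, 0.231], [-0.047, 0.067, 0.003, 0.346], [-0.063, 0.089, 0.004, 0.461], [-0.078, 0.112, 0.006, 0.577]]
[[-0.001, 0.027, 0.001, 0.115], [-0.002, 0.055, 0.002, 0.231], [-0.003, 0.082, 0.003, 0.346], [-0.004, 0.109, 0.004, 0.461], [-0.005, 0.136, 0.006, 0.577]]
->  [ 3.10e-01 -2.40e-01  2.50e-01  2.91e+02]
```

>>> {"api": "arm_command", "payload": {
  "series": [
    [-0.016, 0.022, 0.001, 0.115],
    [-0.031, 0.045, 0.002, 0.231],
    [-0.047, 0.067, 0.003, 0.346],
    [-0.063, 0.089, 0.004, 0.461],
    [-0.078, 0.112, 0.006, 0.577]
  ]
}}

```text
time: 15.75
ee_pos: [0.3933, -0.1339, 0.253]
tcp_rot: [179.1, 1.0, -36.3]
wrist_force: [-0.4, -0.7, 0.8]
opening: 0.036
grasp_force: 0.0
```

>>> {"api": "arm_command", "payload": {
  "series": [
    [-0.001, 0.027, 0.001, 0.115],
    [-0.002, 0.055, 0.002, 0.231],
    [-0.003, 0.082, 0.003, 0.346],
    [-0.004, 0.109, 0.004, 0.461],
    [-0.005, 0.136, 0.006, 0.577]
  ]
}}

```text
time: 16.25
ee_pos: [0.3091, -0.241, 0.2492]
tcp_rot: [178.7, 0.4, -69.4]
wrist_force: [0.3, -0.0, 0.5]
opening: 0.0359
grasp_force: 0.0
```

```bash
python3 - <<'E'
from fit import *
C=cam("wrist","wrist5.png");save(C,"C5.npy"); o=bot.get_obs();print(o["ee_pos"],o["tcp_rot"],o["time"])
for t in("tray_second","tray_third"):
  for d in bot.mark_of("wrist",t): print(t,np.round(d["location"]),round(d["confidence"],2),onplane(C,d["location"],.0)[:2])
E
```

```text
[ 0.30744889 -0.24285452  0.24897984] [178.61986702   0.3327073  -69.86503434] 16.3
tray_second [270.  96.] 0.67 [ 0.33932851 -0.31243239]
```

View pics/wrist5.png

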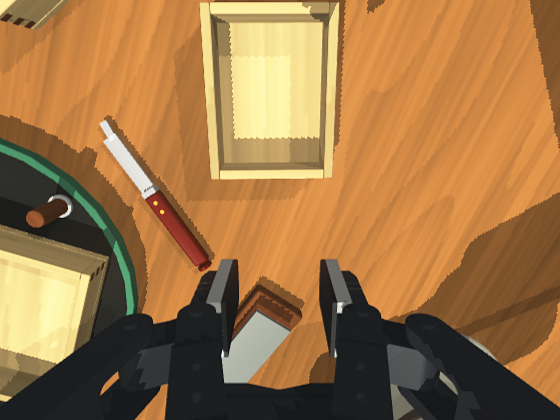

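The second tray's outer rim corners are at (200,3), (340,2), (332,177) and (211,180). A knife lies at (155,195), away from the grasp.

```bash
python3 - <<'E'
from fit import *
C=load("C5.npy"); uv=[(200,3),(340,2),(332,177),(211,180)]
print(fit(C,uv,"second"))
r=fit(C,uv,"second",.050); print(r)
c=r[0][:2]; a=np.radians(r[1]); 
for s in(1,-1): print(s, c+s*(.06-.0045)*np.array([-np.sin(a),np.cos(a)]))
E
```

```text
(array([ 0.3382, -0.3124,  0.0485]), np.float64(111.02), 'px err', np.float64(0.8))
(array([ 0.3382, -0.3123,  0.05  ]), np.float64(111.02), 'px err', np.float64(1.1))
1 [ 0.28639323 -0.33220751]
-1 [ 0.39000677 -0.29239249]
```

```bash
python3 plan.py .390 -.2925 .11 291 .390 -.2925 .038 291
```

```text
now [ 3.092000e-01 -2.409000e-01  2.491000e-01  2.907353e+02] z [-0.024 -0.002] q1,5,6 [ -37.3   -0.9 -148. ] t 16.4 F [-1.   0.   0.6] op 0.0359
[[0.016, -0.012, 0.027, -0.001], [0.031, -0.024, 0.055, -0.002], [0.047, -0.036, 0.082, -0.003], [0.062, -0.048, 0.11, -0.004], [0.078, -0.06, 0.137, -0.005]]
->  [ 3.900e-01 -2.925e-01  1.100e-01  2.910e+02]
[[0.0, -0.0, 0.014, -0.0], [0.0, -0.001, 0.029, -0.0], [0.0, -0.001, 0.043, -0.0], [0.0, -0.001, 0.058, -0.0], [0.0, -0.002, 0.072, -0.0]]
->  [ 3.900e-01 -2.925e-01  3.800e-02  2.910e+02]
```

>>> {"api": "arm_command", "payload": {
  "series": [
    [0.016, -0.012, 0.027, -0.001],
    [0.031, -0.024, 0.055, -0.002],
    [0.047, -0.036, 0.082, -0.003],
    [0.062, -0.048, 0.11, -0.004],
    [0.078, -0.06, 0.137, -0.005]
  ]
}}

```text
time: 16.9
ee_pos: [0.3917, -0.2913, 0.109]
tcp_rot: [178.7, 0.4, -68.7]
wrist_force: [1.4, 0.3, 0.4]
opening: 0.036
grasp_force: 0.0
```

```bash
python3 - <<'E'
from fit import *
C=cam("wrist","wrist6.png")
L,W,_=SZ["second"]; p=(.3382,-.3123,.05,np.radians(111))
im=C[3].copy()
for q in (corners(p,L,W),corners(p,L-.018,W-.018)): cv2.polylines(im,[np.array([proj(C,c) for c in q]).astype(np.int32)],True,(0,0,255),1)
cv2.imwrite("pics/w6.png",im)
E
python3 plan.py .390 -.2925 .038 291
```

```text
now [ 3.921000e-01 -2.914000e-01  1.041000e-01  2.913438e+02] z [-0.027  0.001] q1,5,6 [ -36.1   -0.9 -147.5] t 16.95 F [-2.5  2.  -5.3] op 0.0359
[[0.0, 0.0, 0.013, 0.001], [0.0, 0.0, 0.026, 0.002], [0.001, 0.0, 0.04, 0.004], [0.001, 0.001, 0.053, 0.005], [0.001, 0.001, 0.066, 0.006]]
->  [ 3.900e-01 -2.925e-01  3.800e-02  2.910e+02]
```

View pics/w6.png

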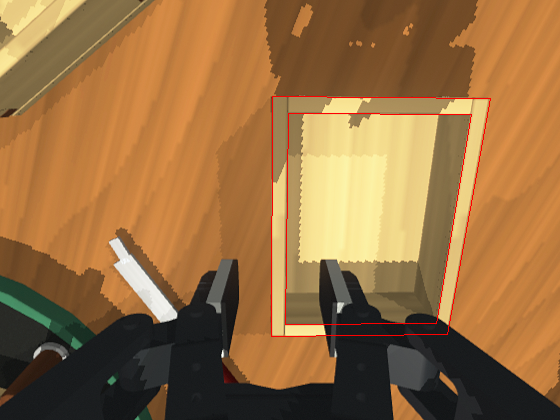

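The overlay of the fitted rim lies on the picture: outer corners at (272,97), (490,99), (448,334) and (272,336). The left wall is midway between the fingers, so I'll descend and grip.

>>> {"api": "arm_command", "payload": {
  "series": [
    [0, 0, 0.017, 0],
    [0, 0, 0.034, 0],
    [0, 0, 0.052, 0],
    [0, 0, 0.068, 0],
    [0, 0, 0.068, 0]
  ]
}}

```text
time: 17.45
ee_pos: [0.3884, -0.2903, 0.0402]
tcp_rot: [178.6, 0.6, -68.7]
wrist_force: [-0.9, 0.8, 1.0]
opening: 0.036
grasp_force: 0.0
```

>>> {"api": "arm_command", "payload": {
  "series": [
    [0, 0, 0, 0],
    [0, 0, 0, 0],
    [0, 0, 0, 0],
    [0, 0, 0, 0],
    [0, 0, 0, 0]
  ],
  "hand": 0.02
}}

```text
time: 17.95
ee_pos: [0.3893, -0.2917, 0.0426]
tcp_rot: [178.7, 0.4, -68.8]
wrist_force: [-0.1, -0.8, -0.7]
opening: 0.0197
grasp_force: 0.0
```

```bash
python3 plan.py .390 -.2925 .038 291
```

```text
now [ 3.893000e-01 -2.917000e-01  4.260000e-02  2.912336e+02] z [-0.023 -0.002] q1,5,6 [ -36.3   -0.9 -147.6] t 17.95 F [-0.1 -0.8 -0.7] op 0.0197
[[0.0, -0.0, 0.001, 0.001], [0.0, -0.0, 0.002, 0.002], [0.001, -0.0, 0.003, 0.002], [0.001, -0.0, 0.004, 0.003], [0.001, -0.0, 0.005, 0.004]]
->  [ 3.900e-01 -2.925e-01  3.800e-02  2.910e+02]
```

>>> {"api": "arm_command", "payload": {
  "series": [
    [0.001, 0, 0.002, 0.002],
    [0.001, 0, 0.004, 0.003],
    [0.001, 0, 0.0045, 0.003],
    [0.001, 0, 0.0045, 0.003],
    [0.001, 0, 0.0045, 0.003]
  ]
}}

```text
time: 18.45
ee_pos: [0.3894, -0.2925, 0.0377]
tcp_rot: [178.7, 0.4, -68.9]
wrist_force: [-1.2, -0.8, 0.4]
opening: 0.0203
grasp_force: 0.0
```

>>> {"api": "arm_command", "payload": {
  "series": [
    [0, 0, 0, 0],
    [0, 0, 0, 0],
    [0, 0, 0, 0],
    [0, 0, 0, 0],
    [0, 0, 0, 0]
  ],
  "hand": 0.0,
  "grip_force": 60
}}

```text
time: 18.95
ee_pos: [0.3895, -0.2925, 0.038]
tcp_rot: [178.7, 0.4, -68.9]
wrist_force: [-0.7, 0.3, 4.4]
opening: 0.0067
grasp_force: 60.4
```

```bash
python3 plan.py -s .03 .390 -.2925 .13 291 .49 -.13 .17 281 .577 .0027 .17 270.7
```

```text
now [ 3.895000e-01 -2.925000e-01  3.800000e-02  2.910621e+02] z [-0.023 -0.002] q1,5,6 [ -36.4   -0.9 -147.5] t 18.95 F [-0.7  0.3  4.4] op 0.0067
[[-0.0, 0.0, -0.018, 0.0], [-0.0, 0.001, -0.037, 0.0], [-0.0, 0.001, -0.055, 0.001], [-0.0, 0.001, -0.074, 0.001], [-0.0, 0.002, -0.092, 0.001]]
->  [ 3.900e-01 -2.925e-01  1.300e-01  2.910e+02]
[[-0.012, -0.015, -0.004, 0.017], [-0.023, -0.03, -0.009, 0.035], [-0.035, -0.045, -0.013, 0.052], [-0.046, -0.06, -0.017, 0.07], [-0.058, -0.075, -0.021, 0.087]]
[[-0.013, -0.014, -0.004, 0.017], [-0.026, -0.028, -0.009, 0.035], [-0.039, -0.042, -0.013, 0.052], [-0.052, -0.056, -0.017, 0.07], [-0.064, -0.07, -0.021, 0.087]]
->  [ 4.90e-01 -1.30e-01  1.70e-01  2.81e+02]
[[-0.011, -0.011, -0.0, 0.018], [-0.023, -0.022, -0.0, 0.036], [-0.034, -0.033, -0.001, 0.054], [-0.045, -0.044, -0.001, 0.072], [-0.057, -0.055, -0.001, 0.09]]
[[-0.012, -0.01, -0.0, 0.018], [-0.025, -0.02, -0.0, 0.036], [-0.037, -0.03, -0.001, 0.054], [-0.049, -0.04, -0.001, 0.072], [-0.062, -0.05, -0.001, 0.09]]
->  [5.770e-01 2.700e-03 1.700e-01 2.707e+02]
```

>>> {"api": "arm_command", "payload": {
  "series": [
    [0, 0, -0.012, 0],
    [0, 0, -0.03, 0],
    [0, 0.001, -0.05, 0],
    [0, 0.001, -0.072, 0],
    [0, 0.002, -0.092, 0]
  ]
}}

```text
time: 19.45
ee_pos: [0.3896, -0.2929, 0.131]
tcp_rot: [178.7, 0.4, -68.9]
wrist_force: [0.4, -0.4, -3.4]
opening: 0.0071
grasp_force: 59.5
```

>>> {"api": "arm_command", "payload": {
  "series": [
    [-0.012, -0.015, -0.004, 0.017],
    [-0.023, -0.03, -0.009, 0.035],
    [-0.035, -0.045, -0.013, 0.052],
    [-0.046, -0.06, -0.017, 0.07],
    [-0.058, -0.075, -0.021, 0.087]
  ]
}}

```text
time: 19.95
ee_pos: [0.4395, -0.2113, 0.1499]
tcp_rot: [178.6, 0.3, -74.0]
wrist_force: [-0.3, 0.1, -2.6]
opening: 0.007
grasp_force: 59.5
```

>>> {"api": "arm_command", "payload": {
  "series": [
    [-0.013, -0.014, -0.004, 0.017],
    [-0.026, -0.028, -0.009, 0.035],
    [-0.039, -0.042, -0.013, 0.052],
    [-0.052, -0.056, -0.017, 0.07],
    [-0.064, -0.07, -0.021, 0.087]
  ]
}}

```text
time: 20.45
ee_pos: [0.4895, -0.1303, 0.1696]
tcp_rot: [178.6, 0.2, -78.9]
wrist_force: [0.4, -0.7, -2.0]
opening: 0.0073
grasp_force: 59.5
```

>>> {"api": "arm_command", "payload": {
  "series": [
    [-0.011, -0.011, 0, 0.018],
    [-0.023, -0.022, 0, 0.036],
    [-0.034, -0.033, -0.001, 0.054],
    [-0.045, -0.044, -0.001, 0.072],
    [-0.057, -0.055, -0.001, 0.09]
  ]
}}

```text
time: 20.95
ee_pos: [0.5325, -0.064, 0.1692]
tcp_rot: [178.6, 0.0, -84.1]
wrist_force: [0.9, 0.9, -3.2]
opening: 0.0069
grasp_force: 59.5
```

>>> {"api": "arm_command", "payload": {
  "series": [
    [-0.014, -0.011, 0, 0.02],
    [-0.028, -0.022, 0, 0.04],
    [-0.042, -0.034, -0.001, 0.06],
    [-0.054, -0.044, -0.001, 0.08],
    [-0.062, -0.05, -0.001, 0.09]
  ]
}}

```text
time: 21.45
ee_pos: [0.576, 0.0031, 0.1688]
tcp_rot: [178.6, -0.1, -89.2]
wrist_force: [0.1, -0.3, -3.2]
opening: 0.0072
grasp_force: 59.5
```

```bash
python3 - <<'E'
from fit import *
C=cam("wrist");save(C,"C7.npy"); o=bot.get_obs();print(o["ee_pos"],o["tcp_rot"],o["time"])
im=C[3].copy()
def draw(p,n,col):
    L,W,_=SZ[n]
    for q in (corners(p,L,W),corners(p,L-.018,W-.018)): cv2.polylines(im,[np.array([proj(C,c) for c in q]).astype(np.int32)],True,col,1)
draw((.5215,.002,.074,np.radians(90.7)),"large",(0,255,0))
y=o["tcp_rot"][2]; a=np.radians(y); c=o["ee_pos"][:2]+.0555*np.array([np.sin(a),-np.cos(a)])
draw((c[0],c[1],o["ee_pos"][2]+.012,a),"second",(0,0,255))
cv2.imwrite("pics/w7.png",im)
E
python3 plan.py .577 .0027 .1 270.7
```

```text
[0.5763783  0.0039516  0.16862553] [ 1.78614820e+02 -5.73888131e-02 -8.92092699e+01] 21.5
now [5.764000e-01 4.000000e-03 1.686000e-01 2.707907e+02] z [-0.024 -0.001] q1,5,6 [  0.4  -0.1 -90.4] t 21.5 F [-1.7  0.4 -3.8] op 0.0073
[[0.0, -0.0, 0.014, 0.0], [0.0, -0.001, 0.027, 0.001], [0.001, -0.001, 0.041, 0.001], [0.001, -0.002, 0.055, 0.001], [0.001, -0.002, 0.069, 0.002]]
->  [5.770e-01 2.700e-03 1.000e-01 2.707e+02]
```

View pics/w7.png

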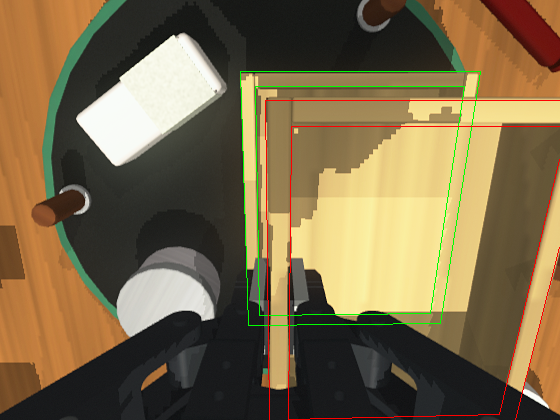

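The green model lies on the large tray's rim and the red one on the held second tray (top-left corner at (266,98)), so both agree. I'll lower it.

>>> {"api": "arm_command", "payload": {
  "series": [
    [0, 0, 0.014, 0],
    [0, -0.001, 0.027, 0.001],
    [0.001, -0.001, 0.041, 0.001],
    [0.001, -0.001, 0.055, 0.001],
    [0.001, -0.001, 0.069, 0.002]
  ]
}}

```text
time: 22.0
ee_pos: [0.5746, 0.0009, 0.0982]
tcp_rot: [178.6, -0.1, -89.4]
wrist_force: [-0.4, -0.3, -1.6]
opening: 0.0073
grasp_force: 59.5
```

>>> {"api": "arm_command", "payload": {
  "series": [
    [0, 0, 0.005, 0],
    [0, 0, 0.01, 0],
    [0, 0, 0.014, 0],
    [0, 0, 0.018, 0],
    [0, 0, 0.018, 0]
  ]
}}

```text
time: 22.5
ee_pos: [0.5746, 0.0013, 0.0816]
tcp_rot: [178.6, -0.1, -89.3]
wrist_force: [0.3, -0.2, -2.9]
opening: 0.007
grasp_force: 59.5
```

```bash
python3 plan.py .577 .0027 .077 270.7
```

```text
now [5.746000e-01 1.300000e-03 8.160000e-02 2.706734e+02] z [-0.024 -0.002] q1,5,6 [  0.2  -0.1 -90.5] t 22.5 F [ 0.3 -0.2 -2.9] op 0.007
[[-0.0, -0.001, 0.001, -0.0], [-0.001, -0.001, 0.002, -0.0], [-0.001, -0.002, 0.003, -0.0], [-0.001, -0.002, 0.004, -0.0], [-0.001, -0.003, 0.005, -0.0]]
->  [5.770e-01 2.700e-03 7.700e-02 2.707e+02]
```

>>> {"api": "arm_command", "payload": {
  "series": [
    [-0.001, -0.002, 0.001, 0],
    [-0.001, -0.002, 0.002, 0],
    [-0.001, -0.002, 0.003, 0],
    [-0.001, -0.002, 0.004, 0],
    [-0.001, -0.002, 0.005, 0]
  ]
}}

```text
time: 23.0
ee_pos: [0.5766, 0.0021, 0.077]
tcp_rot: [178.7, -0.1, -89.3]
wrist_force: [-1.4, -0.8, 9.4]
opening: 0.007
grasp_force: 61.2
```

>>> {"api": "arm_command", "payload": {
  "series": [
    [0, 0, 0, 0],
    [0, 0, 0, 0],
    [0, 0, 0, 0],
    [0, 0, 0, 0],
    [0, 0, 0, 0]
  ],
  "hand": 0.024
}}

```text
time: 23.5
ee_pos: [0.5765, 0.0023, 0.0768]
tcp_rot: [178.6, -0.1, -89.3]
wrist_force: [-0.6, -0.2, 0.6]
opening: 0.0242
grasp_force: 0.0
```

>>> {"api": "arm_command", "payload": {
  "series": [
    [0, 0, -0.01, 0],
    [0, 0, -0.03, 0],
    [0, 0, -0.06, 0],
    [0, 0, -0.1, 0],
    [0, 0, -0.14, 0]
  ]
}}

```text
time: 24.0
ee_pos: [0.5795, 0.0025, 0.2188]
tcp_rot: [178.6, -0.1, -89.3]
wrist_force: [0.3, -0.4, 0.3]
opening: 0.024
grasp_force: 0.0
```

```bash
python3 - <<'E'
from fit import *
C=cam("wrist","wrist8.png");save(C,"C8.npy")
for t in("tray_second","tray_large"):
  for d in bot.mark_of("wrist",t): print(t,np.round(d["location"]),round(d["confidence"],2),onplane(C,d["location"],.035)[:2])
E
python3 plan.py .54 -.28 .25 310 
```

```text
tray_second [338. 184.] 0.86 [0.5190157  0.00195611]
now [5.810000e-01 2.500000e-03 2.206000e-01 2.706678e+02] z [-0.018 -0.002] q1,5,6 [  0.3  -0.1 -90.4] t 24.15 F [-0.3  0.5 -0.5] op 0.0236
[[0.028, 0.004, -0.003, -0.069], [0.056, 0.009, -0.006, -0.137], [0.085, 0.013, -0.008, -0.206], [0.113, 0.018, -0.011, -0.275], [0.141, 0.022, -0.014, -0.343]]
[[0.025, 0.014, -0.003, -0.069], [0.05, 0.027, -0.006, -0.137], [0.075, 0.041, -0.008, -0.206], [0.1, 0.055, -0.011, -0.275], [0.125, 0.069, -0.014, -0.343]]
->  [ 5.4e-01 -2.8e-01  2.5e-01  3.1e+02]
```

View pics/wrist8.png

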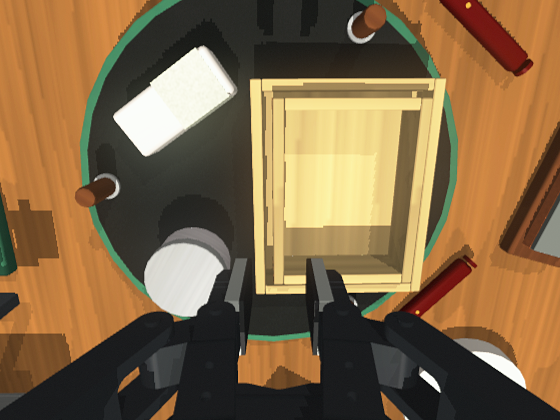

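The second tray sits inside the large one, its outer rim corners near (272,98), (423,97), (404,283) and (279,285). I'll check its height, then look at the small and third trays.

```bash
python3 - <<'E'
from fit import *
C=load("C8.npy")
print(fit(C,[(272,98),(423,97),(404,283),(279,285)],"second"),fit(C,[(272,98),(423,97),(404,283),(279,285)],"second",.089))
print(fit(C,[(250,79),(446,79),(419,292),(257,294)],"large"))
E
python3 plan.py .515 .375 .25 328
```

```text
(array([0.5218, 0.0029, 0.0805]), np.float64(91.53), 'px err', np.float64(5.3)) (array([0.5236, 0.0015, 0.089 ]), np.float64(91.55), 'px err', np.float64(7.2))
(array([0.5214, 0.0035, 0.0726]), np.float64(90.95), 'px err', np.float64(1.0))
now [5.810000e-01 2.500000e-03 2.206000e-01 2.706678e+02] z [-0.018 -0.002] q1,5,6 [  0.3  -0.1 -90.4] t 24.15 F [-0.3  0.5 -0.5] op 0.0236
[[-0.037, 0.006, -0.003, -0.1], [-0.075, 0.012, -0.006, -0.2], [-0.112, 0.019, -0.009, -0.3], [-0.149, 0.025, -0.012, -0.4], [-0.187, 0.031, -0.014, -0.5]]
[[-0.036, -0.012, -0.003, -0.1], [-0.071, -0.025, -0.006, -0.2], [-0.107, -0.037, -0.009, -0.3], [-0.143, -0.05, -0.012, -0.4], [-0.179, -0.062, -0.014, -0.5]]
->  [5.15e-01 3.75e-01 2.50e-01 3.28e+02]
```

>>> {"api": "arm_command", "payload": {
  "series": [
    [-0.037, 0.006, -0.003, -0.1],
    [-0.075, 0.012, -0.006, -0.2],
    [-0.112, 0.019, -0.009, -0.3],
    [-0.149, 0.025, -0.012, -0.4],
    [-0.187, 0.031, -0.014, -0.5]
  ]
}}

```text
time: 24.65
ee_pos: [0.5462, 0.1904, 0.2308]
tcp_rot: [178.7, 0.6, -60.5]
wrist_force: [0.4, -0.5, 1.0]
opening: 0.0236
grasp_force: 0.0
```

>>> {"api": "arm_command", "payload": {
  "series": [
    [-0.036, -0.012, -0.003, -0.1],
    [-0.071, -0.025, -0.006, -0.2],
    [-0.107, -0.037, -0.009, -0.3],
    [-0.143, -0.05, -0.012, -0.4],
    [-0.179, -0.062, -0.014, -0.5]
  ]
}}

```text
time: 25.15
ee_pos: [0.513, 0.3769, 0.2451]
tcp_rot: [179.1, 1.1, -31.8]
wrist_force: [0.4, -0.3, -0.1]
opening: 0.0243
grasp_force: 0.0
```

```bash
python3 - <<'E'
from fit import *
C=cam("wrist","small_a.png")
C=cam("wrist","small.png");save(C,"Cs.npy")
for d in bot.mark_of("wrist","tray_small"): print(np.round(d["location"]),round(d["confidence"],2),onplane(C,d["location"],0)[:2])
E
python3 plan.py .535 -.29 .25 310
```

```text
[279.  94.] 0.81 [0.57390725 0.33899059]
now [5.128000e-01 3.774000e-01 2.443000e-01 3.281428e+02] z [-0.025 -0.003] q1,5,6 [  36.     0.7 -112.1] t 25.3 F [ 0.2 -1.1  0.4] op 0.0243
[[0.025, 0.037, -0.0, 0.021], [0.049, 0.074, -0.001, 0.042], [0.074, 0.111, -0.001, 0.063], [0.099, 0.148, -0.001, 0.084], [0.124, 0.185, -0.001, 0.106]]
[[0.028, 0.034, -0.0, 0.021], [0.057, 0.068, -0.001, 0.042], [0.085, 0.103, -0.001, 0.063], [0.114, 0.137, -0.001, 0.084], [0.142, 0.171, -0.001, 0.106]]
[[0.032, 0.031, -0.0, 0.021], [0.064, 0.062, -0.001, 0.042], [0.096, 0.093, -0.001, 0.063], [0.128, 0.124, -0.001, 0.084], [0.16, 0.155, -0.001, 0.106]]
->  [ 5.35e-01 -2.90e-01  2.50e-01  3.10e+02]
```

>>> {"api": "arm_command", "payload": {
  "series": [
    [0.025, 0.037, 0, 0.021],
    [0.049, 0.074, -0.001, 0.042],
    [0.074, 0.111, -0.001, 0.063],
    [0.099, 0.148, -0.001, 0.084],
    [0.124, 0.185, -0.001, 0.106]
  ],
  "hand": 0.034
}}

```text
time: 25.8
ee_pos: [0.5201, 0.1502, 0.2465]
tcp_rot: [179.0, 1.0, -38.3]
wrist_force: [0.5, 1.2, 0.0]
opening: 0.0342
grasp_force: 0.0
```

>>> {"api": "arm_command", "payload": {
  "series": [
    [0.028, 0.034, 0, 0.021],
    [0.057, 0.068, -0.001, 0.042],
    [0.085, 0.103, -0.001, 0.063],
    [0.114, 0.137, -0.001, 0.084],
    [0.142, 0.171, -0.001, 0.106]
  ]
}}

```text
time: 26.3
ee_pos: [0.526, -0.0719, 0.2479]
tcp_rot: [179.0, 0.9, -44.4]
wrist_force: [0.0, 0.5, 1.1]
opening: 0.0338
grasp_force: 0.0
```

>>> {"api": "arm_command", "payload": {
  "series": [
    [0.032, 0.031, 0, 0.021],
    [0.064, 0.062, -0.001, 0.042],
    [0.096, 0.093, -0.001, 0.063],
    [0.128, 0.124, -0.001, 0.084],
    [0.16, 0.155, -0.001, 0.106]
  ]
}}

```text
time: 26.8
ee_pos: [0.5324, -0.2944, 0.2491]
tcp_rot: [178.9, 0.8, -50.4]
wrist_force: [0.7, 0.8, -1.1]
opening: 0.034
grasp_force: 0.0
```

```bash
python3 - <<'E'
from fit import *
C=cam("wrist")
C=cam("wrist","third.png");save(C,"Ct.npy")
for d in bot.mark_of("wrist","tray_third"): print(np.round(d["location"]),round(d["confidence"],2),onplane(C,d["location"],0)[:2])
s=cv2.imread("pics/small.png"); 
cv2.imwrite("pics/both.png",np.hstack([s[0:300,80:480],C[3][0:300,80:480]]))
E
```

```text
[280.  93.] 0.92 [ 0.5761297  -0.36611236]
```

View pics/both.png

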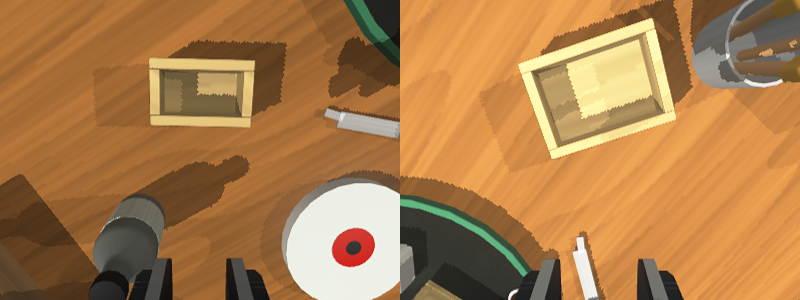

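The small tray's corners in the full image are (230,58), (334,60), (330,127) and (230,126). The third tray's are (199,64), (332,18), (356,119) and (232,158). The brush can stands off the third tray's right corner, near (420,45).

```bash
python3 - <<'E'
from fit import *
for n,f,uv,z in(("small","Cs.npy",[(230,58),(334,60),(330,127),(230,126)],.062),("third","Ct.npy",[(199,64),(332,18),(356,119),(232,158)],.056)):
    C=load(f); print(n,fit(C,uv,n)); r=fit(C,uv,n,z); print(r)
    a=np.radians(r[1])
    for s in(1,-1): print(" wall",s,r[0][:2]+s*(SZ[n][1]/2-.0045)*np.array([-np.sin(a),np.cos(a)]))
E
```

```text
small (array([0.5741, 0.3372, 0.0578]), np.float64(57.71), 'px err', np.float64(1.0))
(array([0.5741, 0.3373, 0.062 ]), np.float64(57.71), 'px err', np.float64(1.7))
 wall 1 [0.55423416 0.34985381]
 wall -1 [0.59396584 0.32474619]
third (array([ 0.578 , -0.3651,  0.0507]), np.float64(56.66), 'px err', np.float64(0.4))
(array([ 0.578 , -0.3649,  0.056 ]), np.float64(56.66), 'px err', np.float64(1.6))
 wall 1 [ 0.54500076 -0.34319056]
 wall -1 [ 0.61099924 -0.38660944]
```

```bash
sed -i 's/w=8.0/w=8.5/' plan.py; python3 plan.py .545 -.3432 .16 56.7
```

```text
now [ 5.3230e-01 -2.9480e-01  2.4800e-01  3.0942e+02] z [-0.026 -0.001] q1,5,6 [ -28.6   -0.7 -158.1] t 26.95 F [-0.8  1.2 -0.3] op 0.0341
[[0.002, 0.001, 0.003, 0.147], [0.003, 0.001, 0.006, 0.294], [0.005, 0.002, 0.009, 0.441], [0.006, 0.003, 0.012, 0.588], [0.008, 0.003, 0.015, 0.735]]
[[0.002, -0.001, 0.003, 0.147], [0.003, -0.001, 0.006, 0.294], [0.005, -0.002, 0.009, 0.441], [0.006, -0.002, 0.012, 0.588], [0.008, -0.003, 0.015, 0.735]]
[[0.001, -0.001, 0.003, 0.147], [0.002, -0.003, 0.006, 0.294], [0.002, -0.004, 0.009, 0.441], [0.003, -0.006, 0.012, 0.588], [0.004, -0.007, 0.015, 0.735]]
[[-0.0, -0.002, 0.003, 0.147], [-0.001, -0.003, 0.006, 0.294], [-0.001, -0.005, 0.009, 0.441], [-0.002, -0.007, 0.012, 0.588], [-0.002, -0.008, 0.015, 0.735]]
[[-0.001, -0.001, 0.003, 0.147], [-0.003, -0.002, 0.006, 0.294], [-0.004, -0.003, 0.009, 0.441], [-0.006, -0.004, 0.012, 0.588], [-0.007, -0.005, 0.015, 0.735]]
[[-0.002, 0.0, 0.003, 0.147], [-0.003, 0.0, 0.006, 0.294], [-0.005, 0.001, 0.009, 0.441], [-0.007, 0.001, 0.012, 0.588], [-0.008, 0.001, 0.015, 0.735]]
->  [ 0.545  -0.3432  0.16   56.7   ]
```

>>> {"api": "arm_command", "payload": {
  "series": [
    [0.002, 0.001, 0.003, 0.147],
    [0.003, 0.001, 0.006, 0.294],
    [0.005, 0.002, 0.009, 0.441],
    [0.006, 0.003, 0.012, 0.588],
    [0.008, 0.003, 0.015, 0.735]
  ]
}}

```text
time: 27.45
ee_pos: [0.5356, -0.2992, 0.2343]
tcp_rot: [178.6, -0.1, -92.7]
wrist_force: [-0.3, 1.1, 1.1]
opening: 0.0341
grasp_force: 0.0
```

>>> {"api": "arm_command", "payload": {
  "series": [
    [0.002, -0.001, 0.003, 0.147],
    [0.003, -0.001, 0.006, 0.294],
    [0.005, -0.002, 0.009, 0.441],
    [0.006, -0.002, 0.012, 0.588],
    [0.008, -0.003, 0.015, 0.735]
  ]
}}

```text
time: 27.95
ee_pos: [0.5379, -0.3073, 0.2193]
tcp_rot: [179.1, -1.0, -134.8]
wrist_force: [-0.3, 0.1, -0.3]
opening: 0.0336
grasp_force: 0.0
```

>>> {"api": "arm_command", "payload": {
  "series": [
    [0.001, -0.001, 0.003, 0.147],
    [0.002, -0.003, 0.006, 0.294],
    [0.002, -0.004, 0.009, 0.441],
    [0.003, -0.006, 0.012, 0.588],
    [0.004, -0.007, 0.015, 0.735]
  ]
}}

```text
time: 28.45
ee_pos: [0.5399, -0.3151, 0.2042]
tcp_rot: [-180.0, -1.4, -176.9]
wrist_force: [-0.8, 0.2, -0.3]
opening: 0.0338
grasp_force: 0.0
```

>>> {"api": "arm_command", "payload": {
  "series": [
    [0, -0.002, 0.003, 0.147],
    [-0.001, -0.003, 0.006, 0.294],
    [-0.001, -0.005, 0.009, 0.441],
    [-0.002, -0.007, 0.012, 0.588],
    [-0.002, -0.008, 0.015, 0.735]
  ]
}}

```text
time: 28.95
ee_pos: [0.542, -0.323, 0.1891]
tcp_rot: [-179.1, -1.0, 140.9]
wrist_force: [0.2, 0.3, -0.3]
opening: 0.0342
grasp_force: 0.0
```

>>> {"api": "arm_command", "payload": {
  "series": [
    [-0.001, -0.001, 0.003, 0.147],
    [-0.003, -0.002, 0.006, 0.294],
    [-0.004, -0.003, 0.009, 0.441],
    [-0.006, -0.004, 0.012, 0.588],
    [-0.007, -0.005, 0.015, 0.735]
  ]
}}

```text
time: 29.45
ee_pos: [0.544, -0.3313, 0.1741]
tcp_rot: [-178.6, -0.1, 98.8]
wrist_force: [0.3, -0.4, 0.2]
opening: 0.034
grasp_force: 0.0
```

>>> {"api": "arm_command", "payload": {
  "series": [
    [-0.002, 0, 0.003, 0.147],
    [-0.003, 0, 0.006, 0.294],
    [-0.005, 0.001, 0.009, 0.441],
    [-0.007, 0.001, 0.012, 0.588],
    [-0.008, 0.001, 0.015, 0.735]
  ]
}}

```text
time: 29.95
ee_pos: [0.5459, -0.339, 0.159]
tcp_rot: [-178.9, 0.8, 56.7]
wrist_force: [-0.2, -0.3, -0.3]
opening: 0.0342
grasp_force: 0.0
```

```bash
python3 plan.py .545 -.3432 .075 56.7
```

```text
now [ 0.5459 -0.339   0.159  56.7322] z [-0.024 -0.001] q1,5,6 [-31.5  -0.8  91.8] t 29.95 F [-0.2 -0.3 -0.3] op 0.0342
[[-0.001, 0.001, 0.017, 0.0], [-0.001, 0.001, 0.034, 0.0], [-0.002, 0.002, 0.05, 0.0], [-0.002, 0.003, 0.067, 0.0], [-0.003, 0.003, 0.084, 0.001]]
->  [ 0.545  -0.3432  0.075  56.7   ]
```

>>> {"api": "arm_command", "payload": {
  "series": [
    [-0.001, 0.001, 0.017, 0],
    [-0.001, 0.001, 0.034, 0],
    [-0.002, 0.002, 0.05, 0],
    [-0.002, 0.003, 0.067, 0],
    [-0.003, 0.003, 0.084, 0]
  ]
}}

```text
time: 30.45
ee_pos: [0.5448, -0.3432, 0.0746]
tcp_rot: [-178.9, 0.8, 57.1]
wrist_force: [-0.1, -0.2, 0.7]
opening: 0.0342
grasp_force: 0.0
```

>>> {"api": "arm_command", "payload": {
  "series": [
    [0, 0, 0.01, 0],
    [0, 0, 0.02, 0],
    [0, 0, 0.028, 0],
    [0, 0, 0.028, 0],
    [0, 0, 0.028, 0]
  ],
  "hand": 0.024
}}

```text
time: 30.95
ee_pos: [0.5447, -0.3442, 0.0475]
tcp_rot: [-178.9, 0.8, 57.1]
wrist_force: [0.1, 0.3, 0.0]
opening: 0.024
grasp_force: 0.0
```

```bash
python3 plan.py .545 -.3432 .044 56.7
```

```text
now [ 5.44700e-01 -3.44200e-01  4.75000e-02  5.70766e+01] z [-0.023 -0.002] q1,5,6 [-31.9  -0.8  91. ] t 30.95 F [0.1 0.3 0. ] op 0.024
[[0.0, -0.0, 0.001, 0.001], [0.0, -0.0, 0.001, 0.003], [0.001, -0.0, 0.002, 0.004], [0.001, -0.0, 0.003, 0.005], [0.001, -0.0, 0.004, 0.007]]
->  [ 5.450e-01 -3.432e-01  4.400e-02  5.670e+01]
```

>>> {"api": "arm_command", "payload": {
  "series": [
    [0, 0, 0.002, 0.003],
    [0.001, 0, 0.0035, 0.007],
    [0.001, 0, 0.0035, 0.007],
    [0.001, 0, 0.0035, 0.007],
    [0.001, 0, 0.0035, 0.007]
  ]
}}

```text
time: 31.45
ee_pos: [0.545, -0.3434, 0.0437]
tcp_rot: [-178.9, 0.8, 56.7]
wrist_force: [0.7, 0.3, 0.2]
opening: 0.0234
grasp_force: 0.0
```

>>> {"api": "arm_command", "payload": {
  "series": [
    [0, 0, 0, 0],
    [0, 0, 0, 0],
    [0, 0, 0, 0],
    [0, 0, 0, 0],
    [0, 0, 0, 0]
  ],
  "hand": 0.0,
  "grip_force": 60
}}

```text
time: 31.95
ee_pos: [0.5451, -0.3434, 0.0439]
tcp_rot: [-178.9, 0.8, 56.7]
wrist_force: [-0.6, 1.0, 4.1]
opening: 0.0074
grasp_force: 61.9
```

```bash
python3 plan.py -s .03 .545 -.3432 .14 56.7 .482 .0015 .18 90.8
```

```text
now [ 5.45100e-01 -3.43400e-01  4.39000e-02  5.66774e+01] z [-0.023 -0.002] q1,5,6 [-31.9  -0.8  91.5] t 31.95 F [-0.6  1.   4.1] op 0.0074
[[-0.0, -0.0, -0.019, -0.0], [-0.001, -0.001, -0.038, -0.0], [-0.001, -0.001, -0.058, -0.0], [-0.001, -0.002, -0.077, -0.0], [-0.001, -0.002, -0.096, -0.0]]
->  [ 0.545  -0.3432  0.14   56.7   ]
[[0.017, -0.016, -0.003, -0.04], [0.034, -0.032, -0.005, -0.079], [0.051, -0.049, -0.008, -0.119], [0.067, -0.065, -0.01, -0.159], [0.084, -0.081, -0.013, -0.198]]
[[0.02, -0.013, -0.003, -0.04], [0.039, -0.025, -0.005, -0.079], [0.059, -0.038, -0.008, -0.119], [0.079, -0.05, -0.01, -0.159], [0.099, -0.063, -0.013, -0.198]]
[[0.022, -0.008, -0.003, -0.04], [0.044, -0.017, -0.005, -0.079], [0.065, -0.025, -0.008, -0.119], [0.087, -0.034, -0.01, -0.159], [0.109, -0.042, -0.013, -0.198]]
->  [4.82e-01 1.50e-03 1.80e-01 9.08e+01]
```

>>> {"api": "arm_command", "payload": {
  "series": [
    [0, 0, -0.012, 0],
    [0, 0, -0.03, 0],
    [-0.001, -0.001, -0.052, 0],
    [-0.001, -0.002, -0.075, 0],
    [-0.001, -0.002, -0.096, 0]
  ]
}}

```text
time: 32.45
ee_pos: [0.5448, -0.3428, 0.141]
tcp_rot: [-178.9, 0.8, 56.7]
wrist_force: [0.8, -0.4, -1.2]
opening: 0.0072
grasp_force: 61.2
```

>>> {"api": "arm_command", "payload": {
  "series": [
    [0.017, -0.016, -0.003, -0.04],
    [0.034, -0.032, -0.005, -0.079],
    [0.051, -0.049, -0.008, -0.119],
    [0.067, -0.065, -0.01, -0.159],
    [0.084, -0.081, -0.013, -0.198]
  ]
}}

```text
time: 32.95
ee_pos: [0.5234, -0.2273, 0.1532]
tcp_rot: [-178.7, 0.6, 68.1]
wrist_force: [0.2, 0.5, -1.1]
opening: 0.007
grasp_force: 61.1
```

>>> {"api": "arm_command", "payload": {
  "series": [
    [0.02, -0.013, -0.003, -0.04],
    [0.039, -0.025, -0.005, -0.079],
    [0.059, -0.038, -0.008, -0.119],
    [0.079, -0.05, -0.01, -0.159],
    [0.099, -0.063, -0.013, -0.198]
  ]
}}

```text
time: 33.45
ee_pos: [0.5024, -0.1119, 0.1666]
tcp_rot: [-178.7, 0.3, 79.4]
wrist_force: [-0.2, -0.4, -3.1]
opening: 0.0071
grasp_force: 61.1
```

>>> {"api": "arm_command", "payload": {
  "series": [
    [0.025, -0.01, -0.003, -0.045],
    [0.05, -0.02, -0.006, -0.09],
    [0.074, -0.029, -0.009, -0.134],
    [0.095, -0.037, -0.011, -0.174],
    [0.109, -0.042, -0.013, -0.198]
  ]
}}

```text
time: 33.95
ee_pos: [0.4816, 0.0034, 0.1801]
tcp_rot: [-178.6, 0.1, 90.8]
wrist_force: [0.7, -0.8, -3.0]
opening: 0.007
grasp_force: 61.1
```

```bash
python3 - <<'E'
from fit import *
np.set_printoptions(precision=4,suppress=True)
o=bot.get_obs(); z=o["ee_pos"][2]-.044
C=cam("wrist","wrist9.png")
a=np.radians(o["tcp_rot"][2]); print("third by grasp",o["ee_pos"][:2]+.0395*np.array([np.sin(a),-np.cos(a)]))
for t,h in(("tray_third",z),("tray_second",.039),("tray_large",.03)):
  for d in bot.mark_of("wrist",t): print(t,np.round(d["location"]),round(d["confidence"],2),onplane(C,d["location"],h)[:2])
S=cam("scene","scene9.png"); D=cam("side","side9.png")
for n,c in(("scene",S),("side",D)):
 for t,h in(("tray_third",z),("tray_second",.039),("tray_large",.03)):
  for d in bot.mark_of(n,t): print(n,t,np.round(d["location"]),round(d["confidence"],2),onplane(c,d["location"],h)[:2])
E
python3 plan.py .482 .0015 .12 90.8
```

```text
third by grasp [0.5211 0.004 ]
tray_third [350. 236.] 0.59 [0.5208 0.0053]
tray_third [319.   0.] 0.59 [0.4978 0.1226]
scene tray_third [274. 186.] 0.93 [0.5251 0.0075]
scene tray_second [274. 206.] 0.78 [ 0.5118 -0.0004]
scene tray_large [277. 210.] 0.74 [0.5157 0.0112]
side tray_third [279. 196.] 0.92 [ 0.527  -0.0025]
side tray_second [279. 216.] 0.74 [0.5275 0.0029]
side tray_large [276. 219.] 0.69 [ 0.517 -0.002]
now [4.82000e-01 1.70000e-03 1.79500e-01 9.06602e+01] z [-0.024 -0.002] q1,5,6 [ 0.3 -0.1 89.6] t 34.55 F [ 0.2  0.3 -1.5] op 0.0071
[[-0.0, 0.0, 0.012, -0.0], [-0.0, 0.001, 0.024, -0.001], [-0.0, 0.001, 0.036, -0.001], [-0.0, 0.001, 0.048, -0.002], [-0.0, 0.001, 0.059, -0.002]]
->  [4.82e-01 1.50e-03 1.20e-01 9.08e+01]
```

>>> {"api": "arm_command", "payload": {
  "series": [
    [0, 0, 0.014, 0],
    [0, 0.001, 0.028, 0],
    [0, 0.001, 0.042, 0],
    [0, 0.001, 0.056, 0],
    [0, 0.001, 0.069, 0]
  ]
}}

```text
time: 35.05
ee_pos: [0.4808, 0.002, 0.1088]
tcp_rot: [-178.6, 0.1, 90.7]
wrist_force: [0.4, 0.1, -2.1]
opening: 0.0071
grasp_force: 61.1
```

>>> {"api": "arm_command", "payload": {
  "series": [
    [0, 0, 0.004, 0],
    [0, 0, 0.008, 0],
    [0, 0, 0.011, 0],
    [0, 0, 0.013, 0],
    [0, 0, 0.013, 0]
  ]
}}

```text
time: 35.55
ee_pos: [0.4811, 0.002, 0.0977]
tcp_rot: [-178.7, 0.1, 90.7]
wrist_force: [-0.5, 0.4, -2.9]
opening: 0.0069
grasp_force: 61.1
```

```bash
python3 plan.py .482 .0015 .092 90.8
```

```text
now [4.81100e-01 2.00000e-03 9.77000e-02 9.07033e+01] z [-0.023 -0.002] q1,5,6 [ 0.3 -0.1 89.6] t 35.55 F [-0.5  0.4 -2.9] op 0.0069
[[-0.0, 0.0, 0.001, -0.0], [-0.0, 0.0, 0.002, -0.001], [-0.0, 0.001, 0.003, -0.001], [-0.0, 0.001, 0.005, -0.001], [-0.0, 0.001, 0.006, -0.002]]
->  [4.82e-01 1.50e-03 9.20e-02 9.08e+01]
```

>>> {"api": "arm_command", "payload": {
  "series": [
    [0, 0, 0.001, 0],
    [0, 0, 0.002, 0],
    [0, 0.001, 0.003, 0],
    [0, 0.001, 0.004, 0],
    [0, 0.001, 0.0055, 0]
  ]
}}

```text
time: 36.05
ee_pos: [0.482, 0.0021, 0.0922]
tcp_rot: [-178.7, 0.1, 90.7]
wrist_force: [-2.3, 1.7, 2.7]
opening: 0.0072
grasp_force: 61.8
```

```bash
python3 plan.py .482 .0015 .22 90.8
```

```text
now [4.8200e-01 2.1000e-03 9.2200e-02 9.0709e+01] z [-0.024 -0.001] q1,5,6 [ 0.3 -0.1 89.6] t 36.05 F [-2.3  1.7  2.7] op 0.0072
[[-0.0, -0.001, -0.026, -0.0], [-0.0, -0.001, -0.051, -0.001], [-0.0, -0.002, -0.077, -0.001], [-0.001, -0.002, -0.102, -0.001], [-0.001, -0.003, -0.128, -0.002]]
->  [4.82e-01 1.50e-03 2.20e-01 9.08e+01]
```

>>> {"api": "arm_command", "payload": {
  "series": [
    [0, 0, 0, 0],
    [0, 0, 0, 0],
    [0, 0, 0, 0],
    [0, 0, 0, 0],
    [0, 0, 0, 0]
  ],
  "hand": 0.024
}}

```text
time: 36.55
ee_pos: [0.4819, 0.002, 0.0921]
tcp_rot: [-178.6, 0.1, 90.7]
wrist_force: [0.0, -0.2, -0.2]
opening: 0.0242
grasp_force: 0.0
```

>>> {"api": "arm_command", "payload": {
  "series": [
    [0, 0, -0.01, 0],
    [0, -0.001, -0.03, 0],
    [0, -0.002, -0.06, 0],
    [0, -0.002, -0.095, 0],
    [0, -0.003, -0.13, 0]
  ]
}}

```text
time: 37.05
ee_pos: [0.4818, 0.0022, 0.2241]
tcp_rot: [-178.7, 0.1, 90.7]
wrist_force: [0.5, -0.6, 0.4]
opening: 0.024
grasp_force: 0.0
```

```bash
python3 plan.py .5741 .3373 .17 57.7; python3 - <<'E'
from fit import *
o=bot.get_obs(); C=cam("wrist","wrist10.png"); save(C,"C10.npy")
S=cam("scene"); D=cam("side")
for n,c in(("wrist",C),("scene",S),("side",D)):
 for t,h in(("tray_third",.048),("tray_second",.039),("tray_large",.03)):
  for d in bot.mark_of(n,t): print(n,t,np.round(d["location"]),round(d["confidence"],2),onplane(c,d["location"],h)[:2])
E
```

```text
now [4.8180e-01 2.2000e-03 2.2410e-01 9.0704e+01] z [-0.023 -0.002] q1,5,6 [ 0.3 -0.1 89.6] t 37.05 F [ 0.5 -0.6  0.4] op 0.024
[[0.033, 0.01, 0.005, 0.058], [0.067, 0.02, 0.01, 0.115], [0.1, 0.029, 0.015, 0.173], [0.134, 0.039, 0.021, 0.23], [0.167, 0.049, 0.026, 0.288]]
[[0.035, -0.0, 0.005, 0.058], [0.07, -0.0, 0.01, 0.115], [0.104, -0.0, 0.015, 0.173], [0.139, -0.001, 0.021, 0.23], [0.174, -0.001, 0.026, 0.288]]
->  [ 0.5741  0.3373  0.17   57.7   ]
wrist tray_third [328. 184.] 0.81 [0.52289107 0.00274597]
scene tray_third [273. 208.] 0.84 [0.52918503 0.0016347 ]
scene tray_second [272. 206.] 0.8 [ 0.51121104 -0.00599372]
scene tray_large [275. 210.] 0.97 [0.51759625 0.00545401]
side tray_third [280. 214.] 0.8 [0.53189921 0.00331969]
side tray_second [279. 216.] 0.78 [0.52734372 0.00107434]
side tray_second [279. 214.] 0.7 [0.5283608 0.0081791]
side tray_large [277. 218.] 0.66 [0.52283483 0.00323885]
```

>>> {"api": "arm_command", "payload": {
  "series": [
    [0.033, 0.01, 0.004, 0.058],
    [0.067, 0.02, 0.01, 0.115],
    [0.1, 0.029, 0.015, 0.173],
    [0.134, 0.039, 0.021, 0.23],
    [0.167, 0.049, 0.026, 0.288]
  ],
  "hand": 0.08
}}

```text
time: 38.15
ee_pos: [0.5284, 0.1711, 0.1941]
tcp_rot: [-178.7, 0.5, 74.1]
wrist_force: [0.8, 0.1, 0.6]
opening: 0.08
grasp_force: 0.0
```

>>> {"api": "arm_command", "payload": {
  "series": [
    [0.037, 0, 0.006, 0.062],
    [0.075, 0, 0.012, 0.124],
    [0.113, 0, 0.017, 0.188],
    [0.147, -0.001, 0.022, 0.244],
    [0.174, -0.001, 0.026, 0.288]
  ]
}}

```text
time: 38.65
ee_pos: [0.574, 0.3393, 0.1662]
tcp_rot: [-178.9, 0.9, 57.6]
wrist_force: [0.6, 0.1, 0.1]
opening: 0.0802
grasp_force: 0.0
```

>>> {"api": "arm_command", "payload": {
  "series": [
    [0, 0, 0, 0],
    [0, 0, 0, 0],
    [0, 0, 0, 0],
    [0, 0, 0, 0],
    [0, 0, 0, 0]
  ]
}}

```text
time: 39.15
ee_pos: [0.5742, 0.3366, 0.1679]
tcp_rot: [-178.9, 0.8, 57.7]
wrist_force: [0.3, 0.1, -0.1]
opening: 0.0802
grasp_force: 0.0
```

```bash
python3 - <<'E'
from fit import *
C=cam("wrist","wrist11.png")
for d in bot.mark_of("wrist","tray_small"): print(np.round(d["location"]),round(d["confidence"],2),onplane(C,d["location"],0)[:2])
for d in bot.find_in("wrist","tray_small"): print(np.round(d["location"]),onplane(C,d["location"],.03)[:2])
E
python3 plan.py .5741 .3373 .065 57.7
```

```text
[279. 184.] 0.85 [0.57229597 0.33760323]
[281. 192.] [0.57426455 0.3365094 ]
now [ 0.5742  0.3369  0.1677 57.6802] z [-0.023 -0.001] q1,5,6 [ 30.1   0.6 152.5] t 39.3 F [0.1 1.4 0.5] op 0.0802
[[0.0, 0.0, 0.021, -0.0], [0.001, 0.001, 0.041, -0.0], [0.001, 0.001, 0.062, -0.0], [0.001, 0.001, 0.082, -0.0], [0.002, 0.002, 0.103, -0.0]]
->  [ 0.5741  0.3373  0.065  57.7   ]
```

>>> {"api": "arm_command", "payload": {
  "series": [
    [0, 0, 0.021, 0],
    [0.001, 0.001, 0.041, 0],
    [0.001, 0.001, 0.062, 0],
    [0.001, 0.001, 0.082, 0],
    [0.001, 0.002, 0.103, 0]
  ]
}}

```text
time: 39.8
ee_pos: [0.5738, 0.3369, 0.0637]
tcp_rot: [-178.9, 0.8, 57.7]
wrist_force: [0.1, 0.3, 0.5]
opening: 0.0799
grasp_force: 0.0
```

>>> {"api": "arm_command", "payload": {
  "series": [
    [0, 0, 0.008, 0],
    [0, 0, 0.015, 0],
    [0, 0, 0.02, 0],
    [0, 0, 0.02, 0],
    [0, 0, 0.02, 0]
  ]
}}

```text
time: 40.3
ee_pos: [0.5737, 0.3371, 0.0451]
tcp_rot: [-178.9, 0.8, 57.7]
wrist_force: [0.6, -0.1, 0.1]
opening: 0.0802
grasp_force: 0.0
```

```bash
python3 plan.py .5741 .3373 .044 57.7
```

```text
now [5.73700e-01 3.37100e-01 4.51000e-02 5.77075e+01] z [-0.023 -0.001] q1,5,6 [ 30.2   0.6 152.5] t 40.3 F [ 0.6 -0.1  0.1] op 0.0802
[[0.0, 0.0, 0.0, 0.0], [0.0, 0.0, 0.0, 0.0], [0.0, 0.0, 0.001, 0.0], [0.0, 0.0, 0.001, 0.0], [0.0, 0.0, 0.001, 0.0]]
->  [5.741e-01 3.373e-01 4.400e-02 5.770e+01]
```

>>> {"api": "arm_command", "payload": {
  "series": [
    [0, 0, 0.001, 0],
    [0, 0, 0.001, 0],
    [0, 0, 0.001, 0],
    [0, 0, 0.001, 0],
    [0, 0, 0.001, 0]
  ],
  "hand": 0.04,
  "grip_force": 40
}}

```text
time: 40.8
ee_pos: [0.5737, 0.3371, 0.044]
tcp_rot: [-178.9, 0.7, 57.7]
wrist_force: [0.1, -0.4, 5.6]
opening: 0.0553
grasp_force: 44.0
```

```bash
python3 plan.py -s .03 .5741 .3373 .15 57.7 .5215 .0025 .19 90.8
```

```text
now [5.73700e-01 3.37100e-01 4.40000e-02 5.77077e+01] z [-0.023 -0.001] q1,5,6 [ 30.2   0.6 152.5] t 40.8 F [ 0.1 -0.4  5.6] op 0.0553
[[-0.0, -0.0, -0.021, 0.0], [-0.0, -0.001, -0.042, 0.0], [-0.001, -0.001, -0.064, 0.0], [-0.001, -0.001, -0.085, 0.0], [-0.001, -0.002, -0.106, 0.0]]
->  [ 0.5741  0.3373  0.15   57.7   ]
[[-0.021, 0.009, -0.003, -0.039], [-0.042, 0.018, -0.005, -0.077], [-0.062, 0.027, -0.008, -0.116], [-0.083, 0.036, -0.01, -0.154], [-0.104, 0.045, -0.013, -0.193]]
[[-0.022, 0.005, -0.003, -0.039], [-0.044, 0.01, -0.005, -0.077], [-0.066, 0.014, -0.008, -0.116], [-0.088, 0.019, -0.01, -0.154], [-0.11, 0.024, -0.013, -0.193]]
[[-0.023, 0.0, -0.003, -0.039], [-0.045, 0.001, -0.005, -0.077], [-0.068, 0.001, -0.008, -0.116], [-0.09, 0.002, -0.01, -0.154], [-0.113, 0.002, -0.013, -0.193]]
->  [5.215e-01 2.500e-03 1.900e-01 9.080e+01]
```

>>> {"api": "arm_command", "payload": {
  "series": [
    [0, 0, -0.014, 0],
    [0, -0.001, -0.034, 0],
    [-0.001, -0.001, -0.058, 0],
    [-0.001, -0.001, -0.084, 0],
    [-0.001, -0.002, -0.106, 0]
  ]
}}

```text
time: 41.3
ee_pos: [0.5736, 0.3372, 0.1512]
tcp_rot: [-178.9, 0.8, 57.7]
wrist_force: [1.3, 0.3, -0.8]
opening: 0.0555
grasp_force: 43.3
```

>>> {"api": "arm_command", "payload": {
  "series": [
    [-0.021, 0.009, -0.003, -0.039],
    [-0.042, 0.018, -0.005, -0.077],
    [-0.062, 0.027, -0.008, -0.116],
    [-0.083, 0.036, -0.01, -0.154],
    [-0.104, 0.045, -0.013, -0.193]
  ]
}}

```text
time: 41.8
ee_pos: [0.556, 0.2245, 0.1634]
tcp_rot: [-178.7, 0.6, 68.9]
wrist_force: [-0.2, -0.6, -0.8]
opening: 0.0551
grasp_force: 43.3
```

>>> {"api": "arm_command", "payload": {
  "series": [
    [-0.022, 0.005, -0.003, -0.039],
    [-0.044, 0.01, -0.005, -0.077],
    [-0.066, 0.014, -0.008, -0.116],
    [-0.088, 0.019, -0.01, -0.154],
    [-0.11, 0.024, -0.013, -0.193]
  ]
}}

```text
time: 42.3
ee_pos: [0.5388, 0.1133, 0.1771]
tcp_rot: [-178.7, 0.3, 79.9]
wrist_force: [0.7, 0.3, -1.7]
opening: 0.0551
grasp_force: 43.3
```

>>> {"api": "arm_command", "payload": {
  "series": [
    [-0.025, 0, -0.003, -0.045],
    [-0.05, 0.001, -0.006, -0.088],
    [-0.075, 0.001, -0.009, -0.13],
    [-0.097, 0.002, -0.011, -0.168],
    [-0.113, 0.002, -0.013, -0.193]
  ]
}}

```text
time: 42.8
ee_pos: [0.5211, 0.0014, 0.1909]
tcp_rot: [-178.6, 0.1, 90.9]
wrist_force: [0.4, 1.3, -1.0]
opening: 0.0545
grasp_force: 43.3
```

```bash
python3 - <<'E'
from fit import *
o=bot.get_obs(); z=o["ee_pos"][2]-.044; C=cam("wrist","wrist12.png")
S=cam("scene","scene12.png"); D=cam("side","side12.png"); m={}
for n,c in(("wrist",C),("scene",S),("side",D)):
 for t,h in(("tray_small",z),("tray_third",.048),("tray_second",.039),("tray_large",.03)):
  for d in bot.mark_of(n,t)[:1]: print(n,t,np.round(d["location"]),round(d["confidence"],2),onplane(c,d["location"],h)[:2])
E
python3 plan.py .5215 .0025 .12 90.8
```

```text
wrist tray_small [279. 235.] 0.61 [0.52057282 0.00250779]
scene tray_small [272. 177.] 0.7 [ 0.50385298 -0.00371522]
scene tray_third [273. 205.] 0.69 [ 0.51605937 -0.00052523]
scene tray_second [273. 206.] 0.7 [ 0.51316431 -0.00245045]
scene tray_large [275. 209.] 0.62 [0.51442591 0.00518618]
side tray_small [277. 195.] 0.84 [ 0.52143525 -0.00454833]
side tray_third [279. 214.] 0.92 [0.52907991 0.00179383]
side tray_second [279. 218.] 0.83 [ 0.52774233 -0.00522552]
side tray_large [277. 213.] 0.63 [0.52472985 0.02349131]
now [5.21600e-01 2.80000e-03 1.90100e-01 9.08898e+01] z [-0.024 -0.002] q1,5,6 [ 0.4 -0.1 89.5] t 43.55 F [ 1.1 -0.4 -0.9] op 0.0549
[[-0.0, 0.0, 0.014, 0.0], [-0.0, 0.001, 0.028, 0.001], [-0.0, 0.001, 0.042, 0.001], [-0.0, 0.001, 0.056, 0.001], [-0.0, 0.002, 0.07, 0.002]]
->  [5.215e-01 2.500e-03 1.200e-01 9.080e+01]
```

>>> {"api": "arm_command", "payload": {
  "series": [
    [0, 0, 0.014, 0],
    [0, 0.001, 0.028, 0],
    [0, 0.001, 0.042, 0],
    [0, 0.001, 0.056, 0],
    [0, 0.002, 0.07, 0]
  ]
}}

```text
time: 44.05
ee_pos: [0.5215, 0.0025, 0.1184]
tcp_rot: [-178.6, 0.1, 90.9]
wrist_force: [-0.4, 0.3, -0.4]
opening: 0.0548
grasp_force: 43.4
```

>>> {"api": "arm_command", "payload": {
  "series": [
    [0, 0, 0.004, 0],
    [0, 0, 0.008, 0],
    [0, 0, 0.012, 0],
    [0, 0, 0.014, 0],
    [0, 0, 0.014, 0]
  ]
}}

```text
time: 44.55
ee_pos: [0.5216, 0.0025, 0.1062]
tcp_rot: [-178.7, 0.1, 90.9]
wrist_force: [0.3, 0.4, -0.2]
opening: 0.0549
grasp_force: 43.3
```

```bash
python3 plan.py .5215 .0025 .101 90.8
```

```text
now [5.21600e-01 2.50000e-03 1.06200e-01 9.08721e+01] z [-0.024 -0.002] q1,5,6 [ 0.3 -0.1 89.5] t 44.55 F [ 0.3  0.4 -0.2] op 0.0549
[[-0.0, -0.0, 0.001, 0.0], [-0.0, -0.0, 0.002, 0.001], [-0.0, -0.0, 0.003, 0.001], [-0.0, -0.0, 0.004, 0.001], [-0.0, -0.0, 0.005, 0.001]]
->  [5.215e-01 2.500e-03 1.010e-01 9.080e+01]
```

>>> {"api": "arm_command", "payload": {
  "series": [
    [0, 0, 0.001, 0],
    [0, 0, 0.002, 0],
    [0, 0, 0.003, 0],
    [0, 0, 0.004, 0],
    [0, 0, 0.005, 0]
  ]
}}

```text
time: 45.05
ee_pos: [0.5215, 0.0027, 0.1013]
tcp_rot: [-178.7, 0.0, 90.9]
wrist_force: [-1.4, 2.0, 5.8]
opening: 0.0547
grasp_force: 44.0
```

```bash
python3 plan.py .5215 .0025 .101 90.8
```

```text
now [5.21500e-01 2.70000e-03 1.01300e-01 9.08792e+01] z [-0.024 -0.001] q1,5,6 [ 0.3 -0.1 89.5] t 45.05 F [-1.4  2.   5.8] op 0.0547
[[-0.0, 0.0, 0.0, 0.0], [-0.0, 0.0, 0.0, 0.001], [-0.0, 0.0, 0.0, 0.001], [-0.0, 0.0, 0.0, 0.001], [-0.0, 0.0, 0.0, 0.001]]
->  [5.215e-01 2.500e-03 1.010e-01 9.080e+01]
```

>>> {"api": "arm_command", "payload": {
  "series": [
    [0, 0, 0, 0],
    [0, 0, 0, 0],
    [0, 0, 0, 0],
    [0, 0, 0, 0],
    [0, 0, 0, 0]
  ],
  "hand": 0.075
}}

```text
time: 45.55
ee_pos: [0.5215, 0.0025, 0.1011]
tcp_rot: [-178.6, 0.1, 90.9]
wrist_force: [-0.8, -0.1, 0.3]
opening: 0.0751
grasp_force: 0.0
```

>>> {"api": "arm_command", "payload": {
  "series": [
    [0, 0, -0.01, 0],
    [0, 0, -0.03, 0],
    [0, 0, -0.06, 0],
    [0, 0, -0.095, 0],
    [0, 0, -0.13, 0]
  ]
}}

```text
time: 46.05
ee_pos: [0.5243, 0.0027, 0.2331]
tcp_rot: [-178.7, 0.1, 90.9]
wrist_force: [1.0, -0.6, -0.3]
opening: 0.0751
grasp_force: 0.0
```

```bash
python3 - <<'E'
from fit import *
o=bot.get_obs(); C=cam("wrist","wrist13.png"); o=bot.get_obs()
im=C[3].copy()
P={"large":.074,"second":.089,"third":.104,"small":.119}
E=cv2.Canny(cv2.cvtColor(im,cv2.COLOR_BGR2GRAY),40,120); dt=cv2.distanceTransform(255-E,cv2.DIST_L2,3)
def pts(p,n):
    L,W,_=SZ[n]; out=[]
    for q in(corners(p,L,W),corners(p,L-.018,W-.018)):
        for k in range(4):
            for s in np.linspace(.05,.95,25):
                u=proj(C,q[k]*(1-s)+q[(k+1)%4]*s)
                if 0<=u[0]<559 and 0<=u[1]<240: out.append(u)
    return np.array(out)
from scipy.ndimage import map_coordinates
for n in P:
    def cost(p):
        u=pts((p[0],p[1],p[2],p[3]),n); return np.minimum(map_coordinates(dt,[u[:,1],u[:,0]],order=1),5).mean()
    best=min(((cost((x,y,z,np.radians(a))),x,y,z,a) for x in np.arange(.513,.531,.0015) for y in np.arange(-.006,.011,.0015) for z in P[n]+np.arange(-.012,.021,.004) for a in (89,90.7,92.4)))
    print(n,np.round(best,4), "nominal z",P[n])
for t,h in(("tray_small",.057),):
  for c in("wrist",): print(t,[(onplane(C,d["location"],h)[:2],d["confidence"]) for d in bot.mark_of(c,t)])
print(o["time"],o["wrist_force"])
E
```

```text
large [ 4.267e-01  5.220e-01 -6.000e-03  7.400e-02  9.070e+01] nominal z 0.074
second [7.781e-01 5.220e-01 1.500e-03 8.900e-02 9.070e+01] nominal z 0.089
third [5.168e-01 5.220e-01 3.000e-03 1.040e-01 9.070e+01] nominal z 0.104
small [4.676e-01 5.220e-01 3.000e-03 1.150e-01 9.070e+01] nominal z 0.119
tray_small [(array([0.52229088, 0.00601957]), 0.94)]
46.1 [-3.4791167  -1.09043419  3.61977808]
```

The edge fit puts all four rims centred at about (0.522, 0.00), with heights within 4 mm of nominal. I'm handing in.

```bash
python3 -c "
from workcell import bot
print(bot.job_done())"
```

```text
the job is handed in; nothing more can be done
None
```

The large tray is at the front of the carousel with the second, third and small trays nested in it, and the job was handed in at about 46 s; the last camera check agreed with the nest, but no verdict came back.

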